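# Put the coin grader's light and magnifier away

## Robot

A 7-joint arm with a two-finger parallel gripper is mounted at the origin on the work surface. World frame = base frame: x ahead of the robot, y to its left, z up, the work surface at z = 0. Lengths are in mm, angles in degrees, forces in N, time in s.
With the tool pointing down it reaches from about 400 to 925 mm from the base axis. Payload 4.1 kg.
Tool frame: the origin (TCP) lies midway between the tips of the shut fingers; the grasp point (between the pads) lies 19 mm behind it; z points along the fingers, y is the line along which they close (so a half turn about z gives the same grasp; the last joint's range is limited). The gripper opens to 85 mm and grips with 20 to 120 N. Pads are 22 mm wide; open, the fingers measure 114 mm over their backs; the gripper's body (76 mm by 85 mm) begins 54 mm behind the grasp point. The pads swing forward as they close: fully open they stand 13 mm farther back than shut.
Start: joints at [-73.568, 22.827, 2.584, 88.041, -1.071, 69.15, -2.905], TCP at [244.577, 602.267, 231.347] pointing down, gripper open.
Joint ranges: [-161.44, 161.44], [-28.35, 127.94], [-78.24, 83.42], [0, 140.83], [-78.03, 258.03], [13.02, 114.36], [-168.23, 168.23]. Speed limits (degrees/s): [147.25, 147.25, 180, 180, 180, 180, 180].

## Interface

Orientations are given as [roll, pitch, yaw] about the fixed x, y, z axes, in that order (R = Rz(yaw) Ry(pitch) Rx(roll)).
In Python, from workcell import read_state, grab_frame, camera_params, sign_off, trace gives the robot as it stands.
- The arm moves only by the tool apply_moves, never from a script. Its argument "targets" is a list of rows, each a list of 7 numbers: the shift along the world's x, y, z in cm, then the turn, a rotation vector about the world's x, y, z in degrees, then the opening, from 0 (shut) to 1 (fully open). In form: [[x, y, z, wx, wy, wz, gripper], ...]. A call has exactly 8 rows; each row is the pose to reach, as a shift and turn from the pose commanded when the call began; what a row does not reach only later rows make up. A row lasts 1/8 s, in which the tool goes at most 62.5 mm and 10.7 degrees, less where a joint would pass 70% of its speed; a pose out of reach is approached as far as the arm can. A call with a gripper value outside its range is refused whole. The fingers move at their own pace and stop on an object; "force" is the grip in N (left out, the last holds). Time passes only in rows, so rows that repeat a pose let the fingers close, or fill a call up. It gives the time, the measured TCP pose, the force, the opening and the grip force at its end, in the units of the state.
- read_state(): the state, without advancing time (a new reading comes with each control period).
- grab_frame(name): name is "scene" or "side" or "wrist"; returns (picture, depth): 480x640x3 uint8, red, green, blue; 480x640 float32, mm along the optical axis (not along the pixel's ray), 0 where there is no reading.
- camera_params(name): a dict with "mtx" (3x3 intrinsics, pixels), "dist_coeffs" ([k1, k2, p1, p2, k3] as OpenCV has them; the pictures are not rectified), "camera_from_world" (4x4, takes a point from world to camera coordinates); the wrist camera has in their place "T_tool_cam" (4x4, takes a point from camera to tool coordinates, whose origin is the TCP and whose axes are the flange's). Camera axes: x right, y down, z forward; pixel columns grow to the right and rows downward; lengths in mm; the calibration is good to about 2 mm. A picture is of the moment at which its call begins: read the wrist's pose just before it. camera_params takes no time and is no camera call.
- sign_off(): hands the job in; it is judged then, once.
Trained networks look in the newest picture that a camera, given by its name, has taken for a name from the list of things; names that differ only in an ending like _2 or _b are one class to them, and where a whole thing is asked for, a point or a joint stands for the part that bears it (a point fixed in the world has none). Each returns a list of dicts, best first, with "conf" (0 to 1); they miss things now and then, are a little off and sometimes report something else, mostly with a low value. They report only what shows in the picture. A call takes as long as a camera call. They do not tell look-alikes from the thing itself.
- trace(camera, name): "pixels" (480x640 bool, what is visible of it) and "box" ([left, top, right, bottom] in pixels, round what is visible of it).
The state is a dict: "time_s": time; "joint_pos": joint angles; "joint_velocities": joint speeds; "joint_efforts": joint torques, N m; "tool_pos": TCP position; "orientation": TCP orientation; "ft_force": force on the tool from outside, world axes, zero at the start; "moment": the same for the moment, N m; "gripper_width": finger opening in mm; "grasp_force": force on a finger pad.
Only numpy, scipy, OpenCV 4.12 (cv2) and the standard library are available. Lean on these libraries where they do the work, as an engineer would, in place of code of your own. Each camera call takes 0.05 s, during which the arm holds its last target. There are 200 camera calls.

## Task

Put the coin grader's two tools away: slide the pocket light, lens down and red button up, into the leaning blue holder until it is fully home on the holder's floor, pressing gently (about 15 N is plenty; never 45 N), and hang the headband magnifier over the brass rail so that it straddles the rail and hangs from its crown. Leave the coin stack and the bottle where they are.

Things in the scene. Friction and masses are not known exactly. Their poses are not given: they have to be found in the camera images.
- light: black square-section pocket light, 140 long, 22 x 22 section with 3 mm rounded edges, about 90 g; origin at its centre, x axis along it towards the red button end (z up as it lies); at the start it lies level across the wooden case (upper face 57 above the table), its button end overhanging the case by 55 to 63
- light_lens (a point): centre of the light's glass lens end face, 70 from the light's centre along its -x
- light_button (a point): centre of the light's red button end face (round button, 18 diameter, the last 8 mm), 70 from the light's centre along its +x
- case: closed dark wooden coin case, fixed, 50 (x) x 90 (y) x 35 high; origin at the centre of its underside; the light lies across its 50 mm side
- holder: dark steel foot of the leaning holder, fixed, 100 (x) x 80 (y), 14 thick; origin at the centre of its underside; the sleeve on it leans 20 degrees from vertical, its mouth towards the foot's +x
- sleeve: blue square sleeve of the holder, open on top, leaning 20 degrees; origin at the centre of its inner floor (35 above the table); z along the sleeve up to the mouth; x in the direction of the lean (20 degrees below level), y level. Inside 25 x 25, walls 3.5 thick, 70 deep (mouth at z = 70). Home, the light stands 70 proud of the mouth
- spring: bowed steel leaf spring on the sleeve's -x wall (origin and axes of the sleeve at rest), up to 6 mm into the sleeve at z = 30 to 36; gives way to -x (0.4 N/mm, travel 7). It presses the light on the +x wall and holds it by friction: the light does not fall home by its weight, it must be pushed (a few N) until it is felt to stop on the floor; there it stays
- magnifier: headband magnifier, a rigid grey arch standing on two rubber pads, about 140 g; 156 overall along x, band 24 wide along y (pads 44), 139 high; origin on the table midway between the pads, z up; legs 135 apart inside, round black lenses outside both legs
- magnifier_crown (a point): middle of the underside of the arch's flat crown (50 long), 110 above the pads' soles
- magnifier_grip (a point): centre of the orange grip block on top of the crown, 44 (x) x 24 (y) x 24 high, 127 above the soles; pinch it across its 24 mm y width
- rail: wooden stand with a horizontal brass rail along its y axis, fixed; base 110 (x) x 210 (y) x 14; bar 12 diameter, axis 154 above the table, free between two posts at y = -85 and +85 (16 thick, balls on top to 181 high); origin at the centre of the base's underside
- rail_top (a point): top of the brass bar at mid-length, 160 above the table; axes as the rail
- capsules: short stack of brass coins, loose, 38 diameter, 24 high; origin at the underside; leave alone
- bottle: small amber bottle, loose, 34 diameter, 60 high; origin at the underside; leave alone
There are look-alikes about, which are no part of the job. Of the things shaped like the light, the black one is meant.

How it is judged (in metres and radians):
At the end, for the whole second after the job is handed in: Light in the sleeve, button up: lens centre within 6 mm of the axis (x, y) and 5 mm of the floor, axes within 0.12 rad. Magnifier on the rail: crown within 30 mm across, 60 mm along, -12 to +15 mm of the bar's top at mid-length, tilt under 0.35 rad, bearing on it. Both at rest (x of light_lens in the frame of sleeve between -0.006 and 0.006 m and y of light_lens in the frame of sleeve between -0.006 and 0.006 m and z of light_lens in the frame of sleeve between -0.005 and 0.005 m and angle between the x axis of light and the z axis of sleeve, either way round below 0.12 rad and angle between light's own x axis and vertical below 0.6 rad and x of magnifier_crown in the frame of rail_top between -0.03 and 0.03 m and y of magnifier_crown in the frame of rail_top between -0.06 and 0.06 m and z of magnifier_crown in the frame of rail_top between -0.012 and 0.015 m and angle between magnifier's own z axis and vertical below 0.35 rad and contact force between magnifier and rail above 0.3 N and linear speed of light below 0.02 m/s and linear speed of magnifier below 0.03 m/s); the robot touches nothing.
It fails at once if the light was rammed or dropped into the holder (45 N or more between them) (contact force between light and holder above 45 N).
It fails at once if the coin stack was moved more than 30 mm (distance of capsules from where it was at the start of the episode above 0.03 m).
It fails at once if the bottle was moved more than 30 mm or tipped over (distance of bottle from where it was at the start of the episode above 0.03 m or angle between bottle's own z axis and vertical above 0.5 rad).
It also fails if it takes over 67 s, if anything falls off the work surface, if the arm or the gripper's body presses on something with over 40 N, if the wrist force passes 120 N, or if a joint passes its speed limit or range.

## Working session

There is one attempt and no reset: what is moved stays moved. The work goes in short steps, Python scripts to look and compute and a tool call to move; the robot and the scene stay as the last step left them, time stands still between calls to the robot, and variables do not carry over. Pictures are saved under pics/ and viewed, at most 10 in all, crops included, and the job is handed in when it is done.

Besides the shell and the picture viewer there is one more tool, called after "Request:" by a JSON object that holds its "api" and its "payload". apply_moves: Moves the arm, as the interface text tells. Its arguments: {"type":"object","properties":{"targets":{"type":"array","items":{"type":"array","items":{"type":"number"}}},"force":{"type":"number"}},"required":["targets"]}

```bash
mkdir -p pics; ls; python3 - <<'E'
from workcell import *
import cv2, numpy as np
s=read_state();print({k:np.round(v,2) for k,v in s.items()})
ims=[]
for c in("scene","side"):
    im,d=grab_frame(c);np.savez(f"{c}.npz",im=im,d=d);ims.append(im)
    p=camera_params(c);print(c,p)
    for n in("light","holder","sleeve","magnifier","rail","case","capsules","bottle","magnifier_grip"):
        for r in trace(c,n)[:3]: print(c,n,round(r["conf"],2),np.round(r["box"]))
print(camera_params("wrist"))
for c,im in zip(("scene","side"),ims): cv2.imwrite(f"pics/{c}0.png",im[...,::-1])
E
```

```text
pics
{'time_s': np.float64(0.0), 'joint_pos': array([-73.57,  22.87,   2.58,  88.12,  -1.07,  69.15,  -2.9 ]), 'joint_velocities': array([ 0.05, -0.  ,  0.03,  0.04,  0.03, -0.02,  0.06]), 'joint_efforts': array([-0.000e+00, -4.751e+01,  1.360e+00, -2.542e+01,  1.000e-02,
        1.000e-02,  0.000e+00]), 'tool_pos': array([244.3 , 601.63, 230.23]), 'orientation': array([-1.7988e+02,  1.0000e-02,  1.5790e+02]), 'ft_force': array([ 0.3 , -1.08,  0.4 ]), 'moment': array([ 0.02, -0.01,  0.02]), 'grasp_force': np.float64(0.0), 'gripper_width': np.float64(85.13)}
scene {'mtx': array([[565.30612923,   0.        , 306.67465798],
       [  0.        , 565.30612923, 233.45942759],
       [  0.        ,   0.        ,   1.        ]]), 'dist_coeffs': array([0.00084551, 0.        , 0.        , 0.        , 0.        ]), 'camera_from_world': array([[-2.66737659e-01,  9.63763342e-01,  3.35305333e-03,
         8.66089081e+01],
       [ 8.47392258e-01,  2.36184492e-01, -4.75545211e-01,
        -3.67927133e+02],
       [-4.59104980e-01, -1.24004465e-01, -8.79684892e-01,
         1.17766628e+03],
       
[... 1682 characters left out ...]
 315.]
side bottle 0.52 [406. 229. 418. 255.]
side magnifier_grip 0.97 [373. 323. 470. 407.]
{'mtx': array([[392.51466361,   0.        , 317.6172723 ],
       [  0.        , 392.51466361, 235.16496884],
       [  0.        ,   0.        ,   1.        ]]), 'dist_coeffs': array([-0.00627033,  0.        ,  0.        ,  0.        ,  0.        ]), 'T_tool_cam': array([[ 4.94656215e-04, -9.53863081e-01, -3.00241532e-01,
         7.62695096e+01],
       [ 9.99999736e-01,  3.11911916e-04,  6.56587454e-04,
         1.69733200e-01],
       [-5.32645620e-04, -3.00241777e-01,  9.53862984e-01,
        -1.42103151e+02],
       [ 0.00000000e+00,  0.00000000e+00,  0.00000000e+00,
         1.00000000e+00]])}
```

View pics/scene0.png

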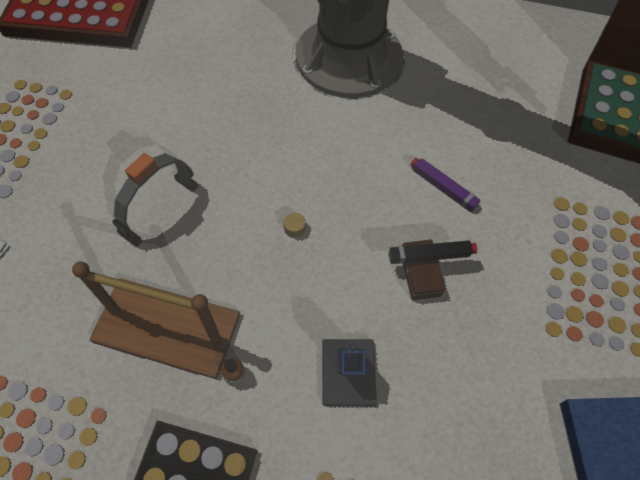

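View pics/side0.png

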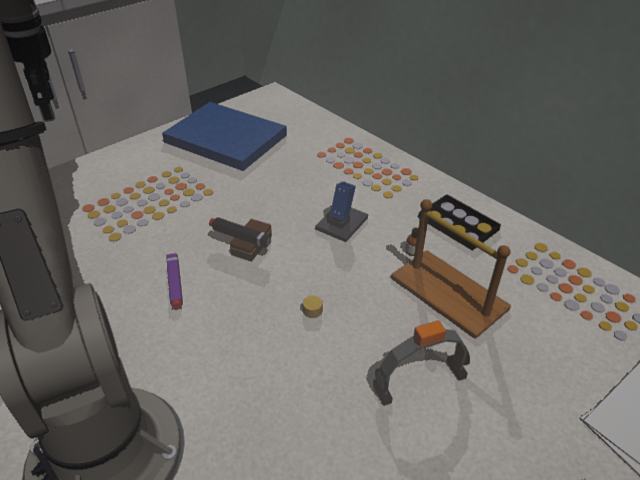

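The scene view shows the black light across the wooden case at (435,250), with its red button at (475,248). The blue sleeve is at (352,361), the rail runs from (80,270) to (200,300), and the magnifier's orange grip is at (140,167). The coins are at (294,224) and the bottle at (232,369).
There are two light-shaped things: purple at scene (445,183) / side (174,280), and black at scene (435,250) / side (238,232). The black one, lying on the case with a red button, is the one meant.

```bash
cat > h.py <<'E'
import numpy as np, cv2
from workcell import *
from scipy.spatial.transform import Rotation as Ro
def cloud(c,d,T=None):
    p=camera_params(c); 
    uv=np.stack(np.meshgrid(np.arange(640.),np.arange(480.)),-1).reshape(-1,1,2)
    n=cv2.undistortPoints(uv,p["mtx"],p["dist_coeffs"]).reshape(480,640,2)
    P=np.dstack([n*d[...,None],d])
    M=np.linalg.inv(p["camera_from_world"]) if T is None else T@p["T_tool_cam"]
    W=P@M[:3,:3].T+M[:3,3]; W[d<=0]=np.nan
    return W
def toolT(s):
    T=np.eye(4);T[:3,:3]=Ro.from_euler("xyz",s["orientation"],degrees=True).as_matrix();T[:3,3]=s["tool_pos"];return T
def hsv(im): return cv2.cvtColor(im,cv2.COLOR_RGB2HSV)
E
python3 - <<'E'
from h import *
B={"scene":{"mag":(100,135,215,255),"light":(380,225,490,310),"hold":(310,325,390,415),"rail":(60,250,250,385),"cap":(278,205,310,245),"bot":(215,350,252,392)},
"side":{"mag":(360,315,480,412),"light":(200,205,280,270),"hold":(305,170,380,245),"rail":(385,190,515,345),"cap":(295,288,330,325),"bot":(402,222,422,262)}}
def rect(n,p):
    if len(p)<5: print(n,"few",len(p));return
    r=cv2.minAreaRect(p[:,:2].astype(np.float32));print(n,len(p),"c",np.round(r[0]),"sz",np.round(r[1]),"ang",round(r[2],1),"z",np.round(np.percentile(p[:,2],[5,50,95])))
for c in B:
    z=np.load(c+".npz");W=cloud(c,z["d"]);H=hsv(z["im"]);np.save(c+"_W.npy",W)
    def sub(k):
        l,t,r,b=B[c][k];w=W[t:b,l:r].reshape(-1,3);h=H[t:b,l:r].reshape(-1,3).astype(int);g=np.isfinite(w[:,0]);return w[g],h[g]
    print(c)
    w,h=sub("mag");o=(h[:,0]<16)&(h[:,1]>150)&(w[:,2]>90);rect("grip",w[o]);rect("grip top",w[o&(w[:,2]>134)])
    rect("mag low",w[(w[:,2]>5)&(w[:,2]<20)]);rect("mag all",w[w[:,2]>8])
    w,h=sub("light");a=(w[:,2]>44);rect("light",w[a]);b=a&(w[:,2]>54);rect("light top",w[b])
    rect("red",w[a&((h[:,0]<8)|(h[:,0]>172))&(h[:,1]>150)]);rect("casetop",w[(w[:,2]>31)&(w[:,2]<38)])
    q=w[b][:,:2];m=q.mean(0);v=np.linalg.svd(q-m)[2][0] if len(q)<3000 else 0;print("dir",v,"ang",np.degrees(np.arctan2(v[1],v[0])),m,"ext",np.percentile((q-m)@v,[0,1,99,100]))
    w,h=sub("hold");rect("foot",w[(w[:,2]>9)&(w[:,2]<19)]);rect("footall",w[(w[:,2]>6)]);bl=(h[:,0]>100)&(h[:,0]<130)&(h[:,1]>100);rect("sleeve blue",w[bl]);rect("mouth",w[bl&(w[:,2]>90)])
    w,h=sub("rail");rect("base",w[(w[:,2]>10)&(w[:,2]<19)]);rect("bar",w[(w[:,2]>140)]);rect("balls",w[w[:,2]>165])
    for t in w[w[:,2]>168][:0]:0
    hi=w[w[:,2]>165]
    if len(hi)>5:
        _,l,ct=cv2.kmeans(hi[:,:2].astype(np.float32),2,None,(3,50,.1),5,0);print("balls",ct.round())
    w,h=sub("cap");rect("cap",w[w[:,2]>12])
    w,h=sub("bot");rect("bot",w[w[:,2]>20])
E
```

```text
scene
grip few 2
grip top few 2
mag low 346 c [ 424. -261.] sz [215. 183.] ang 10.5 z [ 5. 15. 19.]
mag all 2207 c [ 451. -235.] sz [ 46. 157.] ang 68.1 z [ 15. 103. 140.]
light 1314 c [429. 238.] sz [ 24. 141.] ang 21.6 z [47. 57. 60.]
light top 1051 c [429. 238.] sz [ 23. 141.] ang 21.4 z [55. 57. 60.]
red 23 c [407. 300.] sz [10.  6.] ang 37.8 z [53. 55. 57.]
casetop 1051 c [452. 236.] sz [105. 100.] ang 77.1 z [33. 35. 38.]
dir [-0.36230339  0.93206022] ang 111.2417225236426 [431.1031045  235.53844862] ext [-67.20639168 -65.69205058  69.33356765  73.44157206]
foot 2796 c [643. 153.] sz [101.  80.] ang 15.3 z [12. 14. 17.]
footall 3555 c [643. 153.] sz [101.  80.] ang 15.3 z [12. 15. 97.]
sleeve blue 139 c [654. 156.] sz [29. 30.] ang 14.8 z [ 95. 101. 107.]
mouth 139 c [654. 156.] sz [29. 30.] ang 14.8 z [ 95. 101. 107.]
base 7622 c [ 651. -120.] sz [252. 113.] ang 88.7 z [12. 14. 17.]
bar 1534 c [ 651. -140.] sz [190.  21.] ang 89.3 z [153. 160. 180.]
balls 447 c [ 651. -140.] sz [190.  21.] ang 89.3 z [170. 177. 182.]
balls [[ 653.  -54.]
 [ 651. -223.]]
cap 394 c [424.   4.] s
[... 691 characters left out ...]
43642 232.35598843] ext [-73.72084889 -66.35167813  61.94154251  64.76193046]
foot 665 c [641. 152.] sz [104.  83.] ang 15.1 z [10. 12. 16.]
footall 1550 c [641. 152.] sz [104.  83.] ang 15.1 z [ 9. 22. 97.]
sleeve blue 40 c [640. 151.] sz [57. 31.] ang 15.6 z [ 83. 100. 106.]
mouth 35 c [650. 154.] sz [29. 31.] ang 15.4 z [ 93. 101. 106.]
base 4482 c [739. -96.] sz [301. 300.] ang 0.8 z [10. 13. 16.]
bar 971 c [ 584. -193.] sz [293. 149.] ang 40.0 z [145. 157. 177.]
balls 234 c [ 646. -141.] sz [191.  19.] ang 88.9 z [167. 174. 179.]
balls [[ 645.  -58.]
 [ 643. -227.]]
cap 303 c [421.   4.] sz [39. 36.] ang 32.3 z [14. 22. 25.]
bot 406 c [666. -31.] sz [79. 21.] ang 50.6 z [ 26.  53. 115.]
```

The two views agree within about 3 mm. Light centre is (428,238,46) with yaw 111°. The foot is at (642,153) with yaw 15°. The bar is at x≈650, y≈-140. The grip is at (448,-236). The crop confirms the choice of light, and I compute the approach in the same script.

```bash
cat >> h.py <<'E'
def frame(d_deg,tilt,sgn=1):
    "tool rotation: tool x over heading d_deg; body tilted by tilt (deg) towards it (+) or away (-)"
    a=np.radians(d_deg);d=np.array([np.cos(a),np.sin(a),0]);up=np.array([0,0,1.]);t=np.radians(tilt)
    b=np.sin(t)*d+np.cos(t)*up; x=np.cos(t)*d-np.sin(t)*up
    return np.column_stack([x,np.cross(-b,x),-b])
def go(R0,p0,R,p):
    print("shift cm",np.round((np.array(p)-p0)/10,2),"turn",np.round(Ro.from_matrix(R@R0.T).as_rotvec(degrees=True),1))
E
python3 - <<'E'
from h import *
z=np.load("scene.npz");cv2.imwrite("pics/crop.png",cv2.resize(z["im"][140:320,370:500],None,fx=3.3,fy=3.3,interpolation=2)[...,::-1])
W=np.load("scene_W.npy")
print("purple ends",W[165,417].round(),W[202,474].round())
R=frame(111.2,35);g=np.array([412,280,46.]);b=-R[:,2];p=g-19*b
s=read_state();T=toolT(s);print(p,p+90*b);go(T[:3,:3],[244.6,602.3,231.3],R,p+90*b);go(R,p+90*b,R,p)
E
```

```text
purple ends [251. 186.  24.] [298. 296.  20.]
[415.94096731 269.83957969  30.43611116] [397.27322741 317.9678864  104.15979514]
shift cm [ 15.27 -28.43 -12.71] turn [-25.6 -25.2 -45.2]
shift cm [ 1.87 -4.81 -7.37] turn [0. 0. 0.]
```

View pics/crop.png

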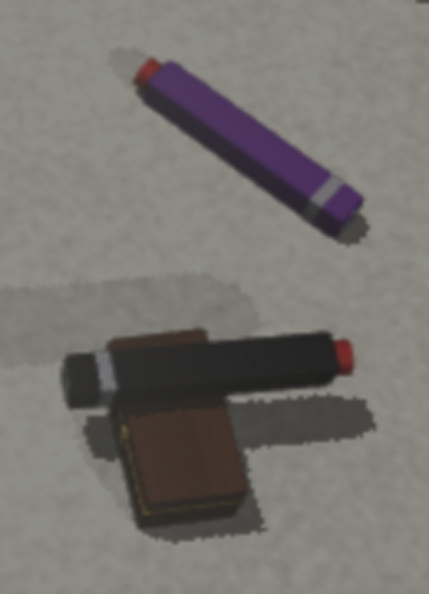

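The crop confirms the black light: red button on the right at scene (476,248), silver lens band on the left at (398,252). I'm moving now.

Request:
{"api": "apply_moves", "payload": {"targets": [[2, -3.8, -0.5, -3.2, -3.2, -5.7, 0.6], [4, -7.6, -1, -6.4, -6.3, -11.3, 0.6], [6, -11.4, -2, -9.6, -9.5, -17, 0.6], [8, -15.2, -4, -12.8, -12.6, -22.6, 0.6], [10, -19, -6, -16, -15.8, -28.2, 0.6], [12, -22.8, -8.5, -19.2, -18.9, -33.9, 0.6], [14, -26.3, -11, -22.4, -22, -39.5, 0.6], [15.3, -28.4, -12.7, -25.6, -25.2, -45.2, 0.6]], "force": 60}}

```text
time_s: 2.0
tool_pos: [398.2, 316.1, 103.8]
orientation: [179.9, 35.1, 110.9]
ft_force: [0.5, 0.8, 0.3]
gripper_width: 51.6
grasp_force: 0.0
```

Request:
{"api": "apply_moves", "payload": {"targets": [[0, 0, 0, 0, 0, 0, 0.6], [0, 0, 0, 0, 0, 0, 0.6], [0, 0, 0, 0, 0, 0, 0.6], [0, 0, 0, 0, 0, 0, 0.6], [0, 0, 0, 0, 0, 0, 0.6], [0, 0, 0, 0, 0, 0, 0.6], [0, 0, 0, 0, 0, 0, 0.6], [0, 0, 0, 0, 0, 0, 0.6]]}}

```text
time_s: 3.0
tool_pos: [397.6, 318.2, 104.3]
orientation: [-180.0, 35.0, 111.2]
ft_force: [0.5, 0.0, -0.3]
gripper_width: 50.8
grasp_force: 0.0
```

```bash
python3 - <<'E'
from h import *
s=read_state();T=toolT(s);im,d=grab_frame("wrist");np.savez("w1.npz",im=im,d=d,T=T);cv2.imwrite("pics/w1.png",im[...,::-1])
print(s["joint_pos"],s["tool_pos"])
W=cloud("wrist",d,T)
m=(W[...,2]>50)&(W[...,2]<70)&(abs(W[...,0]-428)<70)&(abs(W[...,1]-238)<90);q=W[m]
print(len(q),cv2.minAreaRect(q[:,:2].astype(np.float32)),np.percentile(q[:,2],[5,50,95]))
R=frame(111.2,35);g=np.array([412,280,46.]);b=-R[:,2];p=g-19*b
go(T[:3,:3],T[:3,3],R,p)
E
```

```text
[-76.60748455  30.69705883  20.73093435 105.73828775  18.90519963
  67.74334599 -46.12916591] [397.57817502 318.21613465 104.30783907]
3857 ((428.5527038574219, 239.7105712890625), (22.164352416992188, 140.47267150878906), 21.30519676208496) [52.22783174 56.32444348 57.00901027]
shift cm [ 1.84 -4.84 -7.39] turn [-0. -0. -0.]
```

Wrist check: the light's top is at 57 and its size is 22×140, which matches.

Request:
{"api": "apply_moves", "payload": {"targets": [[0.3, -0.8, -1.2, 0, 0, 0, 0.6], [0.6, -1.6, -2.5, 0, 0, 0, 0.6], [1.0, -2.4, -3.7, 0, 0, 0, 0.6], [1.3, -3.2, -5, 0, 0, 0, 0.6], [1.6, -4, -6.2, 0, 0, 0, 0.6], [1.9, -4.7, -7.4, 0, 0, 0, 0.6], [1.9, -4.7, -7.4, 0, 0, 0, 0.6], [1.9, -4.7, -7.4, 0, 0, 0, 0]], "force": 60}}

```text
time_s: 4.05
tool_pos: [416.7, 271.8, 30.4]
orientation: [180.0, 34.9, 111.2]
ft_force: [0.3, 0.2, -0.2]
gripper_width: 34.1
grasp_force: 0.0
```

Request:
{"api": "apply_moves", "payload": {"targets": [[0, 0, 0, 0, 0, 0, 0], [0, 0, 0, 0, 0, 0, 0], [0, 0, 0, 0, 0, 0, 0], [0, 0, 0, 0, 0, 0, 0], [0, 0, 1, 0, 0, 0, 0], [0, 0, 3, 0, 0, 0, 0], [0, 0, 6, 0, 0, 0, 0], [0, 0, 10, 0, 0, 0, 0]], "force": 80}}

```text
time_s: 5.05
tool_pos: [416.2, 270.5, 131.8]
orientation: [-179.9, 35.0, 111.2]
ft_force: [0.0, 1.0, -2.0]
gripper_width: 21.0
grasp_force: 78.2
```

```bash
cat >> h.py <<'E'
def lean(yaw,t=20):
    a,t=np.radians(yaw),np.radians(t);e=np.array([np.cos(a),np.sin(a),0]);up=np.array([0,0,1.])
    u=np.sin(t)*e+np.cos(t)*up; return e,u,np.cos(t)*e-np.sin(t)*up
def Tm(R,p): T=np.eye(4);T[:3,:3]=R;T[:3,3]=p;return T
a=np.radians(111.3);d_=np.array([np.cos(a),np.sin(a),0]);up_=np.array([0,0,1.])
TL0=Tm(np.column_stack([d_,np.cross(up_,d_),up_]),[428.5,239.6,46])
Tt0=Tm(frame(111.2,35),[416.4,270.8,30.4])
tool_from_light=np.linalg.inv(Tt0)@TL0
def tool_for(yaw,lens):
    e,u,xs=lean(yaw); return Tm(np.column_stack([u,np.cross(-xs,u),-xs]),lens+70*u)@np.linalg.inv(tool_from_light)
E
python3 - <<'E'
from h import *
T=toolT(read_state());e,u,xs=lean(15.2);M=np.array([652.5,156,100.8])
t=tool_for(15.2,M+50*u);print(t.round(2));go(T[:3,:3],T[:3,3],t[:3,:3],t[:3,3])
E
```

```text
[[ 7.9000e-01  2.6000e-01  5.5000e-01  7.1731e+02]
 [ 2.1000e-01 -9.7000e-01  1.5000e-01  1.7355e+02]
 [ 5.7000e-01 -0.0000e+00 -8.2000e-01  2.3967e+02]
 [ 0.0000e+00  0.0000e+00  0.0000e+00  1.0000e+00]]
shift cm [30.11 -9.69 10.79] turn [ 69.5 -35.1 -82.7]
```

Request:
{"api": "apply_moves", "payload": {"targets": [[1, -0.5, 3, 4, -2, -4.8, 0], [3, -1, 6, 9, -4.5, -10.7, 0], [5, -1.5, 9, 14, -7, -16.6, 0], [7, -2, 12, 19, -9.5, -22.5, 0], [9, -3, 14, 24, -12, -28.5, 0], [11, -4, 14, 29, -14.6, -34.5, 0], [13, -4.5, 14, 33.5, -17, -40, 0], [15, -5, 14, 35, -17.5, -41.5, 0]]}}

```text
time_s: 6.05
tool_pos: [566.7, 219.4, 271.3]
orientation: [164.2, -0.4, 63.0]
ft_force: [0.7, 0.3, -0.4]
gripper_width: 21.3
grasp_force: 78.2
```

```bash
python3 - <<'E'
from h import *
s=read_state();T=toolT(s);e,u,xs=lean(15.2);M=np.array([652.5,156,100.8])
t=tool_for(15.2,M+50*u);print(s["joint_pos"]);go(T[:3,:3],T[:3,3],t[:3,:3],t[:3,3])
E
```

```text
[-61.80447841  13.12536697  34.67786378 100.63860942   6.20388278
  59.30079277 -58.26035435]
shift cm [15.06 -4.59 -3.16] turn [ 34.4 -17.4 -41.2]
```

Request:
{"api": "apply_moves", "payload": {"targets": [[2.5, -0.8, 0, 5.5, -2.8, -6.6, 0], [5, -1.5, 0, 11, -5.6, -13.2, 0], [7.5, -2.3, 0, 16.5, -8.4, -19.8, 0], [10, -3.1, 0, 22, -11.2, -26.4, 0], [12.5, -3.8, -1, 28, -14.2, -33.5, 0], [15, -4.6, -2, 34.4, -17.4, -41.2, 0], [15, -4.6, -3.2, 34.4, -17.4, -41.2, 0], [15, -4.6, -3.2, 34.4, -17.4, -41.2, 0]]}}

```text
time_s: 7.05
tool_pos: [715.2, 176.1, 236.5]
orientation: [179.9, -34.7, 15.5]
ft_force: [-0.7, 0.3, -1.1]
gripper_width: 21.3
grasp_force: 78.3
```

```bash
python3 - <<'E'
from h import *
s=read_state();T=toolT(s);print(s["joint_pos"],s["tool_pos"])
ims=[]
for c in("wrist","scene","side"):
    im,d=grab_frame(c);np.savez(c+"2.npz",im=im,d=d,T=T);ims.append(im)
a=cv2.resize(ims[1][270:410,290:430],(400,400));b=cv2.resize(ims[2][100:260,290:450],(400,400))
cv2.imwrite("pics/cmb2.png",np.hstack([a,b])[...,::-1]);cv2.imwrite("pics/w2.png",ims[0][...,::-1])
e,u,xs=lean(15.2);M=np.array([652.5,156,100.8]);y=np.cross(u,xs)
B=(T@tool_from_light);print("lens pred",(B@[-70,0,0,1])[:3].round(1),"axis",B[:3,0].round(3),u.round(3))
for c in("wrist","scene","side"):
    z=np.load(c+"2.npz");W=cloud(c,z["d"],T if c=="wrist" else None);H=hsv(z["im"]).astype(int)
    near=np.linalg.norm(W-[645,154,70],axis=2)<75
    bl=near&(H[...,0]>100)&(H[...,0]<130)&(H[...,1]>90)&(W[...,2]>35)
    q=W[bl]; L=np.column_stack([(q-M)@xs,(q-M)@y,(q-M)@u])
    top=L[L[:,2]>-4]
    print(c,"sleeve pts",len(L),"x",np.percentile(L[:,0],[1,5,50,95,99]).round(1),"y",np.percentile(L[:,1],[1,5,50,95,99]).round(1),"z",np.percentile(L[:,2],[1,50,90,95,99]).round(1))
    if len(top)>8: print(" rim rect",cv2.minAreaRect(top[:,:2].astype(np.float32)),len(top))
    ft=(np.abs(W[...,2]-14)<3)&(np.linalg.norm(W[...,:2]-[642,153],axis=2)<72);q=W[ft]
    if len(q)>50: print(" foot",cv2.minAreaRect(q[:,:2].astype(np.float32)),np.median(q[:,2]))
    # light in hand
    q=W[np.isfinite(W[...,0])]; L=np.column_stack([(q-M)@xs,(q-M)@y,(q-M)@u]); k=(np.abs(L[:,0])<22)&(np.abs(L[:,1])<22)&(L[:,2]>30)&(L[:,2]<110);l=L[k]
    if len(l)>20: print(" light x",np.percentile(l[:,0],[2,50,98]).round(1),"y",np.percentile(l[:,1],[2,50,98]).round(1),"zmin",np.percentile(l[:,2],[1,5]).round(1),len(l))
E
```

```text
[-46.86735859  17.66569297  35.37246509 106.96810087 -23.50227466
  25.1006696  -72.08853301] [715.23333408 176.06972103 236.52942422]
lens pred [666.6 162.4 144.9] axis [0.334 0.096 0.938] [0.33 0.09 0.94]
wrist sleeve pts 202 x [ 0.9  1.6  9.7 16.5 17.8] y [-16.8 -16.5 -14.  -12.9 -12.5] z [-48.6  -0.2   0.9   1.3   1.7]
 rim rect ((9.252569198608398, -14.852052688598633), (17.785053253173828, 3.885227680206299), 1.7402583360671997) 150
 foot ((661.8099975585938, 161.1285400390625), (48.02433395385742, 73.53085327148438), 16.367290496826172) 13.580772360751979
 light x [-10.9 -10.4  -8.3] y [-6.8  3.3 13.7] zmin [48.5 52.7] 1210
scene sleeve pts 41 x [-13.7 -13.5   5.3  15.8  15.9] y [-15.3 -15.3 -13.8  14.8  14.9] z [-1.9  0.5  2.4  2.5  2.8]
 rim rect ((-1.8090863227844238, -2.8105812072753906), (14.469985008239746, 42.10053634643555), 42.7116813659668) 41
 foot ((642.9293212890625, 153.1819610595703), (100.53004455566406, 79.80574798583984), 14.982651710510254) 14.230643362013211
 light x [-11.2 -10.8 -10.3] y [ 0.   7.2 13.7] zmin [62.5 62.7] 37
side sleeve pts 415 x [-19.1 -18.  -14.2  12.4  15.2] y [-15.8 -14.9  -1.3  13.   14.6] z [-73.1 -31.5  -3.9  -2.5  -1.6]
 rim rect ((-2.078615188598633, -0.6534824371337891), (34.64617919921875, 29.954910278320312), 0.5534833669662476) 43
 foot ((640.0631103515625, 151.98309326171875), (101.58290100097656, 79.69795227050781), 14.845497131347656) 12.713717378169633
 light x [-14.2  -9.3   6.9] y [-7.   0.7 15.1] zmin [45.  48.3] 395
```

View pics/cmb2.png

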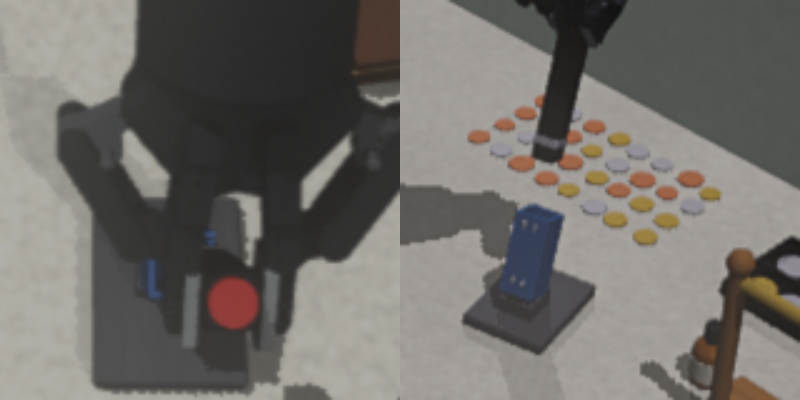

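View pics/w2.png

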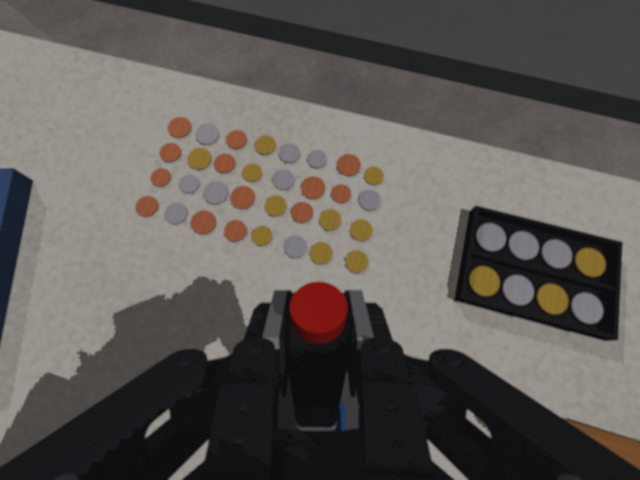

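The views show the light upright, button up, lens about 45 above the mouth. In the wrist view the button is at (319,310), and the sleeve is mostly hidden behind the light at (330,420). I'm stepping back to see the mouth and the light in one wrist picture.

Request:
{"api": "apply_moves", "payload": {"targets": [[-2, -0.5, 0.5, 0, 0, 0, 0], [-5, -1.3, 1, 0, 0, 0, 0], [-8, -2, 2, 0, 0, 0, 0], [-10, -2.6, 2, 0, 0, 0, 0], [-10, -2.6, 2, 0, 0, 0, 0], [-10, -2.6, 2, 0, 0, 0, 0], [-10, -2.6, 2, 0, 0, 0, 0], [-10, -2.6, 2, 0, 0, 0, 0]]}}

```text
time_s: 8.2
tool_pos: [617.1, 149.2, 258.3]
orientation: [179.9, -35.0, 15.3]
ft_force: [-0.5, -0.3, -1.4]
gripper_width: 20.8
grasp_force: 78.4
```

```bash
python3 - <<'E'
from h import *
s=read_state();T=toolT(s);print(s["tool_pos"],s["orientation"])
im,d=grab_frame("wrist");np.savez("w3.npz",im=im,d=d,T=T);cv2.imwrite("pics/w3.png",im[...,::-1])
W=cloud("wrist",d,T);H=hsv(im).astype(int)
e,u,xs=lean(15.2);M=np.array([652.5,156,100.8]);y=np.cross(u,xs)
L=np.dstack([(W-M)@xs,(W-M)@y,(W-M)@u])
bl=(np.linalg.norm(W-[645,154,70],axis=2)<75)&(H[...,0]>100)&(H[...,0]<130)&(H[...,1]>80)
top=L[bl&(abs(L[...,2])<5)];print(len(top),"rim z",np.percentile(top[:,2],[5,50,95]));
rim=top[top[:,2]>-2];print(cv2.minAreaRect(rim[:,:2].astype(np.float32)),rim.min(0),rim.max(0))
v,uu=np.where(bl);print("px",uu.min(),uu.max(),v.min(),v.max())
ft=(np.abs(W[...,2]-14)<3)&(np.linalg.norm(W[...,:2]-[642,153],axis=2)<72);q=W[ft]
print("foot",cv2.minAreaRect(q[:,:2].astype(np.float32)),np.median(q[:,2]))
# light in hand, tool coords -> light frame
TL=np.linalg.inv(T@tool_from_light);K=W@TL[:3,:3].T+TL[:3,3]
red=((H[...,0]<8)|(H[...,0]>172))&(H[...,1]>150)&(np.linalg.norm(K-[70,0,0],axis=2)<25)
q=K[red];print("button",len(q),q.min(0).round(1),q.max(0).round(1),np.median(q,0).round(1))
k=(abs(K[...,0])<68)&(abs(K[...,1])<14)&(K[...,2]>5)&(K[...,2]<18);q=K[k];print("upper face",len(q),np.percentile(q,[2,50,98],axis=0).round(1))
print("tfl",tool_from_light.round(2))
E
```

```text
[617.11424763 149.21546417 258.34124684] [179.92460533 -34.95065326  15.25948159]
322 rim z [-4.17531838 -0.28947028  0.92834367]
((9.653085708618164, -0.9222068786621094), (32.65298080444336, 17.358022689819336), 85.08966827392578) [ -0.31952686 -16.6997518   -1.9990509 ] [17.95916694 14.86852443  1.84351424]
px 302 341 270 289
foot ((676.983154296875, 162.07559204101562), (26.904613494873047, 79.22090911865234), 15.257185935974121) 13.355697631110615
button 2909 [ 56.7 -10.5 -11.1] [68.3  9.8  8.5] [66.4 -0.4  0.7]
upper face 6898 [[-56.3 -12.4   5.5]
 [ 46.    0.2   9.8]
 [ 66.8  12.1  16.7]]
tfl [[  0.82  -0.    -0.57 -36.36]
 [ -0.    -1.    -0.    -0.  ]
 [ -0.57   0.    -0.82   6.42]
 [  0.     0.     0.     1.  ]]
```

View pics/w3.png

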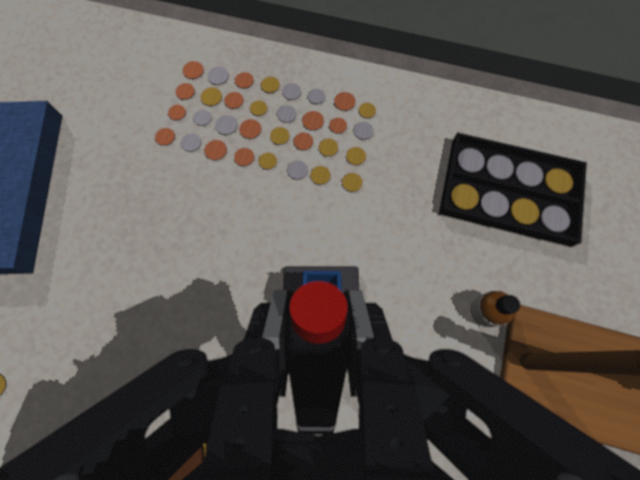

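The wrist view shows the button at (319,310), the lens end at (316,428) and the sleeve rim's far side at (321,278). I'll fit the light's actual face and the rim to fine-tune.

```bash
python3 - <<'E'
from h import *
z=np.load("w3.npz");T=z["T"];W=cloud("wrist",z["d"],T);H=hsv(z["im"]).astype(int)
TL=np.linalg.inv(T@tool_from_light);K=W@TL[:3,:3].T+TL[:3,3]
f=(abs(K[...,1])<7)&(abs(K[...,2]-10)<3)&(K[...,0]>-75)&(K[...,0]<58);q=K[f]
for lo in range(-75,60,15):
    m=(q[:,0]>=lo)&(q[:,0]<lo+15)
    if m.sum()>5: print(lo,m.sum(),np.median(q[m],0).round(2))
print("zfit",np.polyfit(q[:,0],q[:,2],1), "xmin",np.percentile(q[:,0],[0,1]))
# side edges of the dark face between fingers and lens: rows
for lo in (-70,-60,-50,-40,-30):
    m=(abs(K[...,0]-lo)<5)&(abs(K[...,1])<16)&(K[...,2]>6)&(K[...,2]<14)
    if m.sum(): print(lo,m.sum(),"y",np.percentile(K[m][:,1],[1,99]).round(2))
red=((H[...,0]<8)|(H[...,0]>172))&(H[...,1]>150)&(H[...,2]>130)&(np.linalg.norm(K-[70,0,0],axis=2)<25);q=K[red];print("face",np.median(q[:,0]),np.percentile(q[:,0],[10,90]),cv2.minEnclosingCircle(q[q[:,0]>65][:,1:].astype(np.float32)))
# pick-time check from w1
z=np.load("w1.npz");W=cloud("wrist",z["d"],z["T"]);TL=np.linalg.inv(TL0);K=W@TL[:3,:3].T+TL[:3,3]
f=(abs(K[...,1])<7)&(abs(K[...,2]-10)<4)&(abs(K[...,0])<60);q=K[f];print("pick zfit",np.polyfit(q[:,0],q[:,2],1))
q=K[(abs(K[...,2]-10)<4)&(abs(K[...,1])<14)];print("pick ext",np.percentile(q,[.5,99.5],axis=0).round(1))
H=hsv(z["im"]).astype(int);red=((H[...,0]<8)|(H[...,0]>172))&(H[...,1]>150)&(np.linalg.norm(K-[70,0,0],axis=2)<25);q=K[red];print("pick red",np.median(q,0),q.max(0))
E
```

```text
-75 85 [-64.78  -0.19   9.95]
-60 165 [-51.8    0.31   9.98]
-45 189 [-37.05   0.26   9.89]
-30 232 [-22.25  -0.25   9.86]
-15 283 [-7.06  0.15  9.82]
0 316 [7.56 0.1  9.91]
15 436 [23.15  0.05 10.06]
30 554 [3.788e+01 2.000e-02 1.002e+01]
45 849 [ 5.429e+01 -5.000e-02  9.840e+00]
zfit [-2.58356975e-03  9.89332164e+00] xmin [-71.33749139 -65.72031523]
-70 45 y [-9.08 11.49]
-60 129 y [-8.88 11.21]
-50 190 y [-9.9 12. ]
-40 181 y [-9.51 11.55]
-30 217 y [-9.6  11.41]
  return _methods._mean(a, axis=axis, dtype=dtype,
  ret = ret.dtype.type(ret / rcount)
Traceback (most recent call last):
IndexError: index -1 is out of bounds for axis 0 with size 0
```

```bash
python3 - <<'E'
from h import *
T=toolT(read_state());e,u,xs=lean(15.2);M=np.array([652.5,156,100.8]);y=np.cross(u,xs)
t=tool_for(15.2,M+.3*xs-1.4*y+15*u);go(T[:3,:3],T[:3,3],t[:3,:3],t[:3,3])
print("u",u,"xs",xs,"y",y)
E
```

```text
shift cm [ 8.94  2.   -5.16] turn [ 0.2 -0.  -0. ]
u [0.33005508 0.08967398 0.93969262] xs [ 0.90681888  0.24637724 -0.34202014] y [-2.62189179e-01  9.65016494e-01  1.38777878e-17]
```

Request:
{"api": "apply_moves", "payload": {"targets": [[2.5, 0.6, 0, 0, 0, 0, 0], [5, 1.2, 0, 0, 0, 0, 0], [8, 1.8, -0.7, 0, 0, 0, 0], [10.26, 2.36, -1.4, 0, 0, 0, 0], [9.8, 2.23, -2.7, 0, 0, 0, 0], [9.2, 2.07, -4.4, 0, 0, 0, 0], [8.94, 2.0, -5.16, 0, 0, 0, 0], [8.94, 2.0, -5.16, 0, 0, 0, 0]]}}

```text
time_s: 9.25
tool_pos: [705.1, 169.0, 205.9]
orientation: [180.0, -34.9, 15.2]
ft_force: [0.6, 0.2, -0.7]
gripper_width: 20.6
grasp_force: 78.4
```

```bash
cat > chk.py <<'E'
from h import *
e,u,xs=lean(15.2);M=np.array([652.5,156,100.8]);y=np.cross(u,xs)
def loc(W): return np.dstack([(W-M)@xs,(W-M)@y,(W-M)@u])
def edges(c,z,zl,blue,T=None,lab=""):
    W=cloud(c,z["d"],T);L=loc(W);H=hsv(z["im"]).astype(int)
    b=(H[...,0]>100)&(H[...,0]<130)&(H[...,1]>80)
    m=(L[...,2]>zl[0])&(L[...,2]<zl[1])&(abs(L[...,0])<22)&(abs(L[...,1])<22)&(b if blue else ~b)
    q=L[m]
    if len(q)>5: print(lab,c,len(q),"x",np.percentile(q[:,0],[1,50,99]).round(1),"y",np.percentile(q[:,1],[1,50,99]).round(1),"z",np.percentile(q[:,2],[1,50,99]).round(1))
for c in("scene","side"): edges(c,np.load(c+".npz"),(-3,5) if c=="scene" else (-5,5),True,lab="rim0")
s=read_state();T=toolT(s);B=T@tool_from_light;l=(B@[-70,0,0,1])[:3]-M;print("tool says lens x,y,z",(l@xs).round(2),(l@y).round(2),(l@u).round(2),s["ft_force"])
for c in("wrist","scene","side"):
    im,d=grab_frame(c);z=dict(im=im,d=d);np.savez(c+"4.npz",im=im,d=d,T=T);t=T if c=="wrist" else None
    edges(c,z,(-4,4),True,t,"rim");edges(c,z,(18,45),False,t,"light low")
    W=cloud(c,d,t);L=loc(W);H=hsv(im).astype(int);r=((H[...,0]<8)|(H[...,0]>172))&(H[...,1]>150)&(abs(L[...,2]-155)<8)&(abs(L[...,0])<20)
    q=L[r]
    if len(q)>10:
        k=q[q[:,2]>np.percentile(q[:,2],70)-3]; print("button",c,cv2.minEnclosingCircle(k[:,:2].astype(np.float32)),np.median(k[:,2]))
E
python3 chk.py
```

```text
rim0 scene 166 x [-13.7   1.7  15.9] y [-15.3  -0.1  14.9] z [-2.3  0.9  3.9]
rim0 side 51 x [-17.8  -7.9  18.6] y [-16.3  -1.7  14.1] z [-4.8 -3.  -0. ]
tool says lens x,y,z -0.88 -1.36 13.86 [ 0.59209675  0.15063139 -0.68765797]
rim wrist 252 x [-6.2  0.3 12. ] y [-16.7 -13.9  15.3] z [-1.8  0.2  1.8]
light low wrist 425 x [-11.2 -10.7  -9.2] y [-10.7  -0.5  10.1] z [18.7 32.8 44.7]
button wrist ((0.23280055820941925, -1.4149049520492554), 9.417585372924805) 150.34908882412176
rim scene 27 x [-13.7 -12.4  -8.6] y [ 1.1  9.4 15. ] z [-1.4  1.2  3.3]
light low scene 13 x [-11.5 -11.3 -10.9] y [-2.2  1.4  6.8] z [27.7 30.5 44.3]
button scene ((0.303827702999115, -1.0283559560775757), 8.317805290222168) 152.47411299274705
rim side 30 x [-18.  -12.7  13.9] y [-16.4  -8.9  10.7] z [-3.9 -2.3 -0.2]
light low side 156 x [-15.2  -9.8   8.3] y [-11.5  -3.3  11.3] z [18.5 32.  44.7]
```

Request:
{"api": "apply_moves", "payload": {"targets": [[0.08, 0.02, -0.03, 0, 0, 0, 0], [0.08, 0.02, -0.03, 0, 0, 0, 0], [-0.25, -0.07, -0.97, 0, 0, 0, 0], [-0.42, -0.12, -1.44, 0, 0, 0, 0], [-0.58, -0.16, -1.91, 0, 0, 0, 0], [-0.75, -0.2, -2.38, 0, 0, 0, 0], [-0.91, -0.25, -2.85, 0, 0, 0, 0], [-0.91, -0.25, -2.85, 0, 0, 0, 0]]}}

```text
time_s: 10.4
tool_pos: [696.7, 166.7, 177.8]
orientation: [180.0, -34.9, 15.2]
ft_force: [-0.4, 0.2, -1.0]
gripper_width: 21.2
grasp_force: 78.4
```

```bash
sed -i '/^for c in("scene","side"): edges/d' chk.py; python3 chk.py
```

```text
tool says lens x,y,z 0.61 -1.46 -15.55 [-0.41835033  0.2340852  -0.97017606]
rim wrist 569 x [-12.3  -3.7  12.2] y [-16.7  -2.2  15.3] z [-2.3  0.2  2. ]
light low wrist 591 x [-9.5 -9.1 -8.1] y [-10.6  -0.7   9.4] z [18.2 32.4 44.7]
rim scene 35 x [-13.7 -12.3  -7. ] y [-1.5  9.5 15.2] z [-2.3  1.   2.8]
light low scene 12 x [-10.   -9.9  -9.6] y [-4.7  2.3  8.8] z [20.9 27.  42.7]
rim side 21 x [-16.9 -12.4   9.9] y [-15.6 -12.6  11.7] z [-3.9 -2.7 -0.7]
light low side 158 x [-14.3  -9.    9.4] y [-11.7  -3.6  10.4] z [18.3 32.2 44.9]
```

The lens is 15 mm inside the mouth with no contact force. Continuing.

Request:
{"api": "apply_moves", "payload": {"targets": [[-0.17, -0.04, -0.47, 0, 0, 0, 0], [-0.33, -0.09, -0.94, 0, 0, 0, 0], [-0.5, -0.13, -1.41, 0, 0, 0, 0], [-0.66, -0.18, -1.88, 0, 0, 0, 0], [-0.83, -0.22, -2.35, 0, 0, 0, 0], [-0.99, -0.27, -2.82, 0, 0, 0, 0], [-0.99, -0.27, -2.82, 0, 0, 0, 0], [-0.99, -0.27, -2.82, 0, 0, 0, 0]]}}

```text
time_s: 11.55
tool_pos: [686.2, 163.8, 149.2]
orientation: [180.0, -34.8, 15.3]
ft_force: [1.8, 0.2, -3.0]
gripper_width: 21.2
grasp_force: 78.3
```

Request:
{"api": "apply_moves", "payload": {"targets": [[-0.1, -0.03, -0.28, 0, 0, 0, 0], [-0.2, -0.05, -0.56, 0, 0, 0, 0], [-0.3, -0.08, -0.85, 0, 0, 0, 0], [-0.4, -0.11, -1.13, 0, 0, 0, 0], [-0.5, -0.13, -1.41, 0, 0, 0, 0], [-0.56, -0.15, -1.6, 0, 0, 0, 0], [-0.56, -0.15, -1.6, 0, 0, 0, 0], [-0.56, -0.15, -1.6, 0, 0, 0, 0]]}}

```text
time_s: 12.55
tool_pos: [681.4, 162.7, 134.1]
orientation: [180.0, -34.9, 15.2]
ft_force: [1.9, 0.6, -1.0]
gripper_width: 20.8
grasp_force: 78.3
```

```bash
sed -i 's/("wrist","scene","side")/("wrist",)/' chk.py; python3 chk.py
```

```text
tool says lens x,y,z 0.74 -1.31 -62.07 [ 1.92961017  0.63537978 -1.02169994]
rim wrist 1110 x [-13.9 -11.4   3.9] y [-16.2  -1.5  15. ] z [-3.7  0.   1.8]
light low wrist 1130 x [-9.7 -9.2 -8.1] y [-11.   -1.    9.1] z [18.5 33.1 44.8]
```

Request:
{"api": "apply_moves", "payload": {"targets": [[-0.03, -0.01, -0.09, 0, 0, 0, 0], [-0.07, -0.02, -0.19, 0, 0, 0, 0], [-0.1, -0.03, -0.28, 0, 0, 0, 0], [-0.13, -0.04, -0.38, 0, 0, 0, 0], [-0.16, -0.05, -0.47, 0, 0, 0, 0], [-0.18, -0.05, -0.52, 0, 0, 0, 0], [-0.18, -0.05, -0.52, 0, 0, 0, 0], [-0.18, -0.05, -0.52, 0, 0, 0, 0]]}}

```text
time_s: 13.6
tool_pos: [680.4, 162.2, 129.9]
orientation: [180.0, -35.1, 15.2]
ft_force: [0.9, 1.8, 5.7]
gripper_width: 20.6
grasp_force: 79.1
```

Request:
{"api": "apply_moves", "payload": {"targets": [[-0.02, 0, -0.05, 0, 0, 0, 0], [-0.03, -0.01, -0.1, 0, 0, 0, 0], [-0.05, -0.01, -0.15, 0, 0, 0, 0], [-0.06, -0.02, -0.18, 0, 0, 0, 0], [-0.06, -0.02, -0.18, 0, 0, 0, 0], [-0.06, -0.02, -0.18, 0, 0, 0, 0], [-0.06, -0.02, -0.18, 0, 0, 0, 0], [-0.06, -0.02, -0.18, 0, 0, 0, 0]]}}

```text
time_s: 14.6
tool_pos: [680.9, 162.2, 129.7]
orientation: [-180.0, -35.2, 15.2]
ft_force: [-1.4, 0.7, 12.0]
gripper_width: 20.9
grasp_force: 80.1
```

Force rose to 12 N and the tool stopped. I'll check that the light stands 70 proud.

```bash
python3 - <<'E'
from h import *
e,u,xs=lean(15.2);M=np.array([652.5,156,100.8]);y=np.cross(u,xs)
s=read_state();T=toolT(s);B=T@tool_from_light;print("lens z",((B@[-70,0,0,1])[:3]-M)@u, B[:3,0]@u)
for c in("wrist","scene","side"):
    im,d=grab_frame(c);W=cloud(c,d,T if c=="wrist" else None);L=np.dstack([(W-M)@xs,(W-M)@y,(W-M)@u]);H=hsv(im).astype(int)
    r=((H[...,0]<8)|(H[...,0]>172))&(H[...,1]>150)&(abs(L[...,2]-70)<15)&(abs(L[...,0])<20)&(abs(L[...,1])<20)
    b=(H[...,0]>100)&(H[...,0]<130)&(H[...,1]>80)&(abs(L[...,2])<5)&(abs(L[...,0])<18)
    print(c,r.sum(),"button z",np.percentile(L[r][:,2],[50,75,90,97]).round(1) if r.sum() else 0,"xy",np.median(L[r][:,:2],axis=0) if r.sum() else 0,"rim z",np.percentile(L[b][:,2],[50,75,90,97]).round(1) if b.sum() else 0)
E
```

```text
lens z -66.39694611780895 0.9999912459496418
wrist 2847 button z [70.  70.5 70.8 71.2] xy [ 0.86501201 -1.74706677] rim z [-0.1  0.5  1.   1.5]
scene 144 button z [70.8 71.7 72.7 73.4] xy [ 1.78402844 -1.02574903] rim z [0.6 1.2 1.7 1.8]
side 0 button z 0 xy 0 rim z [-3.2 -2.1 -2.  -2. ]
```

Home: the button face stands 70.0 above the rim, with force on the floor. Releasing and backing off.

Request:
{"api": "apply_moves", "payload": {"targets": [[0, 0, 0, 0, 0, 0, 0.7], [0, 0, 0, 0, 0, 0, 0.7], [0, 0, 0, 0, 0, 0, 0.7], [0, 0, 0, 0, 0, 0, 0.7], [-0.8, -0.2, 1.2, 0, 0, 0, 0.7], [-2.2, -0.6, 3.3, 0, 0, 0, 0.7], [-4.4, -1.2, 6.6, 0, 0, 0, 0.7], [-6.6, -1.8, 9.8, 0, 0, 0, 0.7]]}}

```text
time_s: 15.75
tool_pos: [614.6, 144.1, 223.3]
orientation: [179.9, -35.0, 15.3]
ft_force: [0.0, 0.7, 2.2]
gripper_width: 60.1
grasp_force: 0.0
```

```bash
python3 - <<'E'
from h import *
e,u,xs=lean(15.2);M=np.array([652.5,156,100.8]);y=np.cross(u,xs)
T=toolT(read_state());
for c in("wrist","scene"):
    im,d=grab_frame(c);W=cloud(c,d,T if c=="wrist" else None);L=np.dstack([(W-M)@xs,(W-M)@y,(W-M)@u]);H=hsv(im).astype(int)
    r=((H[...,0]<8)|(H[...,0]>172))&(H[...,1]>150)&(abs(L[...,2]-70)<15)&(abs(L[...,0])<20)&(abs(L[...,1])<20)
    print(c,r.sum(),np.percentile(L[r][:,2],[50,75,90]).round(1) if r.sum() else 0,"xy",np.median(L[r][:,:2],axis=0) if r.sum() else 0)
R=frame(-21.8,0)
go(T[:3,:3],T[:3,3],R,[448,-236,240]);go(R,[448,-236,240],R,[448,-236,115])
E
```

```text
wrist 759 [69.9 70.3 70.7] xy [-0.32639799 -1.81370365]
scene 0 0 xy 0
shift cm [-16.66 -38.01   1.67] turn [  2.1  35.5 -35.9]
shift cm [  0.    0.  -12.5] turn [0. 0. 0.]
```

Request:
{"api": "apply_moves", "payload": {"targets": [[-2, -4.5, 1.7, 0.2, 4.4, -4.4, 0.7], [-4.1, -9.4, 1.7, 0.5, 8.8, -9, 0.7], [-6.2, -14.2, 1.7, 0.8, 13.2, -13.4, 0.7], [-8.3, -19, 1.7, 1, 17.7, -18, 0.7], [-10.4, -23.8, 1.7, 1.3, 22.2, -22.4, 0.7], [-12.5, -28.5, 1.7, 1.6, 26.6, -27, 0.7], [-14.6, -33.3, 1.7, 1.8, 31, -31.4, 0.7], [-16.7, -38, 1.7, 2.1, 35.5, -35.9, 0.7]]}}

```text
time_s: 16.85
tool_pos: [434.1, -229.5, 248.9]
orientation: [-180.0, -0.8, -21.9]
ft_force: [0.3, -0.4, 0.4]
gripper_width: 59.7
grasp_force: 0.0
```

Request:
{"api": "apply_moves", "payload": {"targets": [[0, 0, 0, 0, 0, 0, 0.7], [0, 0, 0, 0, 0, 0, 0.7], [0, 0, 0, 0, 0, 0, 0.7], [0, 0, 0, 0, 0, 0, 0.7], [0, 0, 0, 0, 0, 0, 0.7], [0, 0, 0, 0, 0, 0, 0.7], [0, 0, 0, 0, 0, 0, 0.7], [0, 0, 0, 0, 0, 0, 0.7]]}}

```text
time_s: 17.85
tool_pos: [434.9, -228.2, 247.8]
orientation: [180.0, -0.8, -21.8]
ft_force: [0.3, 0.1, -0.3]
gripper_width: 59.5
grasp_force: 0.0
```

```bash
python3 - <<'E'
from h import *
s=read_state();T=toolT(s);print(s["joint_pos"].round(),s["tool_pos"],s["orientation"])
im,d=grab_frame("wrist");W=cloud("wrist",d,T);H=hsv(im).astype(int)
o=(H[...,0]<16)&(H[...,1]>140)&(W[...,2]>100)&(np.linalg.norm(W[...,:2]-[448,-236],axis=2)<60);q=W[o];print(len(q),np.percentile(q[:,2],[5,50,95]))
q=q[q[:,2]>133];print(cv2.minAreaRect(q[:,:2].astype(np.float32)))
a=W[(W[...,2]>40)&(W[...,2]<150)&(np.linalg.norm(W[...,:2]-[448,-236],axis=2)<100)];print(cv2.minAreaRect(a[:,:2].astype(np.float32)))
cv2.imwrite("pics/w5.png",im[...,::-1])
E
```

```text
[ -81.  -28.   83.  110.   29.   75. -118.] [ 434.85921498 -228.20517485  247.83037069] [179.95277305  -0.80548823 -21.78659424]
2271 [136.42137348 138.36980783 139.55414193]
((451.69378662109375, -236.43667602539062), (22.530887603759766, 43.22959899902344), 67.62763214111328)
((451.29644775390625, -235.65850830078125), (37.68146514892578, 156.08798217773438), 67.8173828125)
```

The wrist measures the grip at (451,-236), top 138-139, yaw -22°. However, the arm is close to the limits of joints 2 and 3. I'll try lowering a little to see whether it frees itself.

Request:
{"api": "apply_moves", "payload": {"targets": [[0.3, -0.1, -0.6, 0, 0, 0, 0.7], [0.5, -0.2, -1.2, 0, 0, 0, 0.7], [0.8, -0.3, -1.8, 0, 0, 0, 0.7], [1, -0.4, -2.4, 0, 0, 0, 0.7], [1.2, -0.5, -3, 0, 0, 0, 0.7], [1.4, -0.6, -3.6, 0, 0, 0, 0.7], [1.5, -0.7, -4.2, 0, 0, 0, 0.7], [1.6, -0.8, -4.8, 0, 0, 0, 0.7]]}}

```text
time_s: 18.9
tool_pos: [426.4, -223.5, 216.6]
orientation: [179.8, -2.2, -21.8]
ft_force: [0.0, 0.5, -0.5]
gripper_width: 59.8
grasp_force: 0.0
```

```bash
python3 - <<'E'
from h import *
s=read_state();T=toolT(s);print(s["joint_pos"].round(1),s["tool_pos"],s["orientation"])
R=frame(-22,0)
go(T[:3,:3],T[:3,3],R,[451,-236,115])
E
```

```text
[ -79.4  -28.3   83.4  114.2   31.    70.1 -119.2] [ 426.39033847 -223.48097277  216.61889406] [179.80744804  -2.18784942 -21.79407908]
shift cm [  2.46  -1.25 -10.16] turn [ 1.   2.  -0.2]
```

Joint 2 is at its lower limit and joint 3 at its upper, because the redundant posture drifted. I'll fit a kinematic model from the recorded states to plan a tool path that unwinds it.

```bash
cat > kin.py <<'E'
import numpy as np
from scipy.spatial.transform import Rotation as Ro
from scipy.optimize import least_squares
D=[([-73.57,22.85,2.58,88.08,-1.07,69.15,-2.9],[244.5,602.0,230.8],[-179.9,0,157.9]),
([-76.607,30.697,20.731,105.738,18.905,67.743,-46.129],[397.58,318.2,104.3],[-180,35,111.2]),
([-61.804,13.125,34.678,100.639,6.204,59.301,-58.26],[566.7,219.4,271.3],[164.2,-.4,63]),
([-46.867,17.666,35.372,106.968,-23.502,25.1,-72.089],[715.23,176.07,236.53],[179.9,-34.7,15.5]),
([-79.4,-28.3,83.4,114.2,31,70.1,-119.2],[426.39,-223.48,216.6],[179.8,-2.19,-21.8])]
def fk(q,P,S):
    o1,o7,h,L1,a,b,L2,c,L3=P;T=np.eye(4)
    def mul(ax,ang,t):
        nonlocal T;A=np.eye(4);A[:3,:3]=Ro.from_euler(ax,ang,degrees=True).as_matrix();A[:3,3]=A[:3,:3]@np.array(t);T=T@A
    mul('z',S[0]*q[0]+o1,[0,0,h]);mul('y',q[1],[0,0,L1]);mul('z',S[1]*q[2],[a,0,0]);mul('y',q[3],[b,0,L2])
    mul('z',S[2]*q[4],[0,0,0]);mul('y',q[5],[c,0,L3]);mul('z',S[3]*q[6]+o7,[0,0,0]);return T
def res(P,S):
    r=[]
    for q,p,o in D:
        T=fk(q,P,S);r+=list(T[:3,3]-p);r+=list(300*(Ro.from_matrix(T[:3,:3]).inv()*Ro.from_euler('xyz',o,degrees=True)).as_rotvec())
    return r
def fit():
    import itertools
    best=None
    for S in itertools.product([1,-1],repeat=4):
        for o7 in(0,90,180,270):
            f=least_squares(res,[67.9+S[0]*73.57,o7,300,300,0,0,350,0,250],args=(S,),loss='soft_l1',max_nfev=60)
            if best is None or f.cost<best[0]: best=(f.cost,S,f.x)
    f=least_squares(res,best[2],args=(best[1],));return f.cost,best[1],f.x
if __name__=="__main__":
    c,S,P=fit();print(c,S,P.round(2));print(np.round(res(P,S),1).reshape(-1,6));np.savez("kin.npz",S=S,P=P)
E
python3 kin.py
```

```text
424.9715703531766 (-1, -1, -1, -1) [ -3.42  86.85 259.16 484.91 -14.9  -45.2  480.98  -8.82 346.8 ]
[[ -4.4   0.3   4.8   0.2   0.   -1.4]
 [-10.8   1.1 -10.6 -10.2  -0.5   1.9]
 [ -2.5   2.9  -2.5  -0.    5.1  -0.8]
 [ 11.6  -3.4  -1.7  10.2   0.4   1.8]
 [ -7.1   3.1  10.    0.7   0.4  -1.5]]
```

```bash
python3 - <<'E'
import kin,numpy as np
from scipy.optimize import least_squares
z=np.load("kin.npz");S=z["S"];P=z["P"];fk0=kin.fk
def fk(q,P,S):
    q=np.array(q,float);q[1:6]+=P[9:14];return fk0(q,P[:9],S)
kin.fk=fk
f=least_squares(kin.res,np.r_[P,np.zeros(5)],args=(S,));print(f.cost,f.x.round(2));print(np.round(f.fun,1).reshape(-1,6));np.savez("kin2.npz",S=S,P=f.x)
E
```

```text
125.88639201406215 [ -4.43  88.37 259.92 498.17  54.91   0.69 443.72  -5.27 340.81  -3.51
  -2.03   0.69   2.58   1.82]
[[ 0.1 -0.7  1.8  5.5  8.3 -0.4]
 [-5.   2.8 -2.9 -2.8 -0.3 -0.6]
 [ 0.2 -3.1 -2.4  1.6  3.2 -1.8]
 [ 4.6  1.1  0.4  0.7 -0.   2.8]
 [-3.   2.2  3.1 -1.8  3.2  0. ]]
```

```bash
cat > sim.py <<'E'
import numpy as np, kin
from scipy.spatial.transform import Rotation as Ro
z=np.load("kin2.npz");S=z["S"];P=z["P"]
LO=np.array([-161.44,-28.35,-78.24,0,-78.03,13.02,-168.23]);HI=np.array([161.44,127.94,83.42,140.83,258.03,114.36,168.23])
def fk(q): q=np.array(q,float);q[1:6]+=P[9:14];return kin.fk(q,P[:9],S)
def err(T,G): return np.r_[(G[:3,3]-T[:3,3])/300,(Ro.from_matrix(G[:3,:3])*Ro.from_matrix(T[:3,:3]).inv()).as_rotvec()]
def jac(q):
    T=fk(q);return np.column_stack([-err(fk(q+1e-3*np.eye(7)[i]),T)/1e-3 for i in range(7)])
def step(q,G,bias=None,k=0,n=6):
    for _ in range(n):
        e=err(fk(q),G);act=np.ones(7,bool)
        for _ in range(4):
            J=jac(q)*act;Ji=J.T@np.linalg.inv(J@J.T+1e-9*np.eye(6));dq=Ji@e
            if bias is not None: dq=dq+(np.eye(7)-Ji@J)@(k*(bias-q)*act)
            bad=act&(((q+dq)<LO-1e-6)|((q+dq)>HI+1e-6))
            if not bad.any(): break
            act&=~bad
        q=np.clip(q+dq*min(1,12/max(abs(dq).max(),1e-9)),LO,HI)
    return q
def path(q,G,n,**kw):
    A=fk(q);r=(Ro.from_matrix(G[:3,:3])*Ro.from_matrix(A[:3,:3]).inv()).as_rotvec()
    for i in range(1,n+1):
        t=i/n;M=np.eye(4);M[:3,3]=A[:3,3]*(1-t)+G[:3,3]*t;M[:3,:3]=(Ro.from_rotvec(r*t)*Ro.from_matrix(A[:3,:3])).as_matrix();q=step(q,M,**kw)
    return q
def pose(p,o): T=np.eye(4);T[:3,3]=p;T[:3,:3]=Ro.from_euler('xyz',o,degrees=True).as_matrix();return T
E
python3 - <<'E'
from sim import *
H=[([397.6,318.2,104.3],[-180,35,111.2]),([416,270.5,30.4],[-180,35,111.2]),([416,270.5,131],[-180,35,111.2]),([566.7,219.4,271.3],[164.2,-.4,63]),([715,176,236.5],[179.9,-34.7,15.5]),([705,169,206],[180,-35,15.2]),([681,162,130],[180,-35,15.2]),([614.6,144,223.3],[180,-35,15.2]),([448,-236,240],[180,0,-21.8])]
np.set_printoptions(suppress=True,precision=1,linewidth=150)
for k,b in((0,None),(.05,np.array(kin.D[0][0])),(.05,(LO+HI)/2)):
    q=np.array(kin.D[0][0]);print("bias",k,b)
    for i,(p,o) in enumerate(H):
        q=path(q,pose(p,o),12,bias=b,k=k)
        if i in(0,3,4,7,8): print(q, np.linalg.norm(fk(q)[:3,3]-p))
E
```

```text
bias 0 None
[-75.7  30.2  19.9 106.   19.9  67.5 -46.2] 8.163514517232825e-14
[-60.3  12.8  33.  100.5   6.   59.3 -57.9] 2.5421149729252077e-13
[-47.7  17.2  36.3 107.7 -23.9  24.9 -72.1] 1.1368683772161603e-13
[-81.5   7.7  68.8 122.8 -19.6  18.8 -73.8] 4.0294727565304315e-13
[-44.7  17.8  79.5 107.7 -17.5  67.3 -71.2] 2.842170943040401e-14
bias 0.05 [-73.6  22.9   2.6  88.1  -1.1  69.2  -2.9]
[-76.7  30.4  21.2 106.   19.4  67.4 -45.7] 0.0001902945593560638
[-57.9  12.5  30.2 100.5   6.6  59.4 -58.4] 6.843271387252992e-05
[-50.2  17.7  39.3 107.7 -25.9  25.2 -70.5] 0.0011263135057448517
[-58.7   5.8  44.8 122.9 -12.5  18.2 -80.2] 0.001436433915620096
[-24.6  10.1  53.4 107.7  -8.2  65.7 -80.3] 0.0006786256191642719
bias 0.05 [ 0.  49.8  2.6 70.4 90.  63.7  0. ]
[-39.1  31.7 -25.6 105.9  36.6  76.4 -61.4] 0.00012468420859091338
[-15.2  12.  -17.3 100.5  15.2  60.9 -65.4] 5.67377502241032e-05
[ -6.7  15.4 -10.4 107.7   1.2  23.5 -92.7] 8.112490479675445e-05
[ -0.4   5.3 -14.6 122.9  -5.7  18.  -86.2] 0.0005367644840726289
[ 12.    7.9  14.  107.7  -3.6  65.5 -84.7] 5.4860591880780187e-05
```

```bash
cat > search.py <<'E'
from sim import *
import sys, multiprocessing as mp
Q0=np.array([-79.4,-28.3,83.4,114.2,31,70.1,-119.2])
def run(seed):
    g=np.random.default_rng(seed);n=g.integers(1,4);q=Q0;W=[];m=0
    for i in range(n):
        a=np.radians(g.uniform(-45,50));r=g.uniform(560,820);w=([r*np.cos(a),r*np.sin(a),g.uniform(260,360)],[180+g.uniform(-25,25),g.uniform(-30,30),g.uniform(-120,100)]);W.append(w)
    full=W+[([451,-236,240],[180,0,-22]),([451,-236,115],[180,0,-22])];e=0
    for i,(p,o) in enumerate(full):
        q=path(q,pose(p,o),10,n=2)
        if i>=1:
            e+=np.linalg.norm(fk(q)[:3,3]-p)
            m=max(m,20-min((q-LO).min(),(HI-q).min()))
        if e>5: return (1e3,seed,W,q)
    return (e+max(m,0)+.3*abs(q[2])+3*n,seed,W,q)
if __name__=="__main__":
    np.set_printoptions(suppress=True,precision=1,linewidth=150)
    with mp.Pool() as p: R=sorted(p.imap_unordered(run,range(int(sys.argv[1]))),key=lambda r:r[0])
    for r in R[:5]:
        print(round(r[0],1),r[1],r[3]); 
        for w in r[2]: print("   ",np.round(w[0]),np.round(w[1]))
E
nproc; export OPENBLAS_NUM_THREADS=1; time timeout 500 python3 search.py 240
```

```text
4multiprocessing.pool.RemoteTraceback: 
"""
Traceback (most recent call last):
  File "search.py", line 10, in run
    q=path(q,pose(p,o),10,n=2)
TypeError: path() got multiple values for argument 'n'
"""

The above exception was the direct cause of the following exception:

Traceback (most recent call last):
  File "search.py", line 18, in <module>
    with mp.Pool() as p: R=sorted(p.imap_unordered(run,range(int(sys.argv[1]))),key=lambda r:r[0])
                           ~~~~~~^^^^^^^^^^^^^^^^^^^^^^^^^^^^^^^^^^^^^^^^^^^^^^^^^^^^^^^^^^^^^^^^^
TypeError: path() got multiple values for argument 'n'

real	0m1.160s
user	0m0.867s
sys	0m0.251s
```

```bash
sed -i 's/pose(p,o),10,n=2)/pose(p,o),14)/' search.py; sed -i 's/k=0,n=6)/k=0,n=2)/' sim.py; export OPENBLAS_NUM_THREADS=1; time timeout 500 python3 search.py 240
```

```text
18.7 27 [-20.5  21.3  52.3 116.  -19.7  51.2 -70.3]
    [ 571. -155.  292.] [ 202.   17. -118.]
19.6 25 [-14.7  19.5  45.2 116.  -16.3  50.5 -73.3]
    [ 436. -436.  297.] [155. -18.  98.]
    [514. 294. 283.] [193.  25. -42.]
20.2 196 [-24.4  22.9  57.4 116.  -22.5  51.8 -67.7]
    [746. -70. 353.] [ 161.  -29. -103.]
21.1 68 [-18.8  20.7  50.3 116.  -18.7  50.9 -71.2]
    [598. 428. 323.] [204.  12. -91.]
    [716.  62. 278.] [163.  15.  88.]
24.1 74 [-26.4  24.   60.1 116.  -24.1  52.3 -66.2]
    [734.  57. 327.] [ 183.    1. -119.]
real	0m49.961s
user	3m14.121s
sys	0m0.249s
```

```bash
cat > ev.py <<'E'
from search import *
np.set_printoptions(suppress=True,precision=1,linewidth=150)
C={"27":[([571,-155,292],[202,17,-118])],"74":[([734,57,327],[183,1,-119])],"s1":[([720,0,330],[180,0,-22])],"s2":[([700,-150,330],[180,0,-110])],"s3":[([720,60,330],[180,0,-80])],"s4":[([720,200,330],[180,0,-100])]}
end=[([451,-236,240],[180,0,-22]),([451,-236,115],[180,0,-22]),([451,-236,290],[180,0,-22]),([650,-140,300],[180,0,-1]),([650,-140,165],[180,0,-1])]
for k,w in C.items():
    q=Q0.copy();print(k)
    for p,o in w+end: q=path(q,pose(p,o),14);print("  ",q,round(np.linalg.norm(fk(q)[:3,3]-p),1))
E
OPENBLAS_NUM_THREADS=1 python3 ev.py
```

```text
27
   [ -25.9    1.4   48.   116.3  -29.4   40.  -166.4] 14.8
   [-20.6  10.   49.  107.4  -7.7  65.8 -81.1] 0.0
   [-16.   19.9  46.8 116.  -17.1  50.6 -72.7] 0.0
   [-21.9   7.3  49.2 102.8  -5.5  72.1 -83.2] 0.0
   [-20.1  27.1  40.8  78.2 -17.2  80.7 -70. ] 0.0
   [-19.4  32.1  38.9  89.4 -20.7  65.7 -67. ] 0.0
74
   [ -50.1   34.5   70.1   79.7  -32.    78.2 -160.9] 79.1
   [-35.3  13.   66.3 107.4 -11.8  66.2 -77.1] 0.0
   [-26.3  23.9  60.  116.  -24.   52.3 -66.3] 0.0
   [-38.1   9.4  67.3 102.8  -8.1  72.3 -80.6] 0.0
   [-28.6  30.9  54.7  78.2 -24.2  82.3 -65.1] 0.0
   [-27.7  36.1  51.8  89.3 -28.6  67.8 -61.3] 0.0
s1
   [-113.5  -28.3   83.4   95.2   37.3   72.6 -144.2] 98.0
   [ -80.8  -28.3   83.3  110.1   31.1   73.1 -118.7] 12.9
   [ -76.2  -28.3   83.3  125.8   38.8   55.6 -126. ] 59.4
   [ -83.   -27.9   83.4  103.2   29.    80.5 -116.8] 1.9
   [ -99.7  -27.9   83.4   99.4   35.5   72.5 -111.7] 75.5
   [ -94.6  -27.9   83.4  114.9   40.8   57.3 -118.2] 121.8
s2
   [ -32.1   39.3   68.    72.5  -34.3   87.3 -162.4] 28.4
   [-31.6  11.9  61.7 107.4 -10.4  66.  -78.4] 
[... 183 characters left out ...]
3 -26.6  67.2 -62.8] 0.0
s3
   [ -87.4    9.4   83.4   99.3   -3.    57.9 -164.2] 110.5
   [-42.1  16.4  75.7 107.3 -15.9  67.  -73.2] 0.0
   [-30.5  26.8  65.9 116.  -28.1  53.6 -62.6] 0.0
   [-46.6  12.5  78.4 102.8 -11.7  72.7 -77.1] 0.0
   [-31.9  33.2  60.8  78.2 -27.7  83.4 -62.7] 0.0
   [-30.9  38.4  57.4  89.3 -32.4  69.2 -58.6] 0.0
s4
   [ -93.     9.6   83.4   98.4   -1.5   57.7 -166.6] 157.6
   [ -77.4  -24.4   82.6  111.3   27.8   70.2 -115.7] 18.3
   [ -72.8  -24.4   82.6  125.3   33.1   54.6 -119.2] 69.5
   [ -82.8  -27.9   83.3  103.3   28.9   80.4 -116.7] 2.3
   [ -99.6  -27.9   83.3   99.5   35.5   72.4 -111.7] 75.9
   [ -94.5  -27.9   83.3  115.    40.8   57.2 -118.2] 122.2
```

```bash
cat > ev2.py <<'E'
from search import *
np.set_printoptions(suppress=True,precision=0,linewidth=150)
def f(c):
    q=Q0.copy();out=[]
    for p,o in [c]+[([451,-236,240],[180,0,-22]),([451,-236,115],[180,0,-22])]: q=path(q,pose(p,o),14);out.append((q,np.linalg.norm(fk(q)[:3,3]-p)))
    return c,out
if __name__=="__main__":
    cs=[([x,y,310],[180+t,pt,w]) for x,y in((570,-155),(650,-150),(480,-300),(550,0)) for w in(-60,-90,30) for t in (0,22) for pt in(0,17)]
    with mp.Pool() as p:
        for c,o in p.map(f,cs):
            if o[2][1]<2 and o[2][0][2]<70: print(c,o[0],o[2])
E
OPENBLAS_NUM_THREADS=1 python3 ev2.py
```

```text
([570, -155, 310], [180, 0, -90]) (array([ -73.,   -5.,   83.,  103.,    5.,   65., -159.]), np.float64(55.452043856519914)) (array([-29.,  26.,  64., 116., -26.,  53., -64.]), np.float64(2.3417884289622667e-05))
([570, -155, 310], [202, 0, -90]) (array([ -66.,   -4.,   77.,  109.,   -0.,   50., -168.]), np.float64(0.2197597369602606)) (array([-29.,  26.,  64., 116., -26.,  53., -64.]), np.float64(2.342984037256682e-05))
([650, -150, 310], [180, 0, -90]) (array([ -72.,    8.,   83.,  102.,   -8.,   59., -149.]), np.float64(83.23129391777533)) (array([-29.,  26.,  64., 116., -27.,  53., -64.]), np.float64(2.3439169365679383e-05))
([650, -150, 310], [202, 0, -90]) (array([ -72.,    4.,   83.,  107.,   -6.,   44., -167.]), np.float64(34.28098414456992)) (array([-29.,  26.,  64., 116., -26.,  53., -64.]), np.float64(2.341729270629254e-05))
([550, 0, 310], [180, 0, -90]) (array([ -68.,   23.,   80.,   95.,  -22.,   79., -164.]), np.float64(0.0002929006243441902)) (array([-28.,  25.,  62., 116., -26.,  53., -65.]), np.float64(2.326960837247286e-05))
([550, 0, 310], [180, 17, -90]) (array([ -78.,   -4.,   83.,  106.,  -14.,   67., -166.]), np.float64(38.124918128843305)) (array([-29.,  26.,  64., 116., -27.,  53., -64.]), np.float64(2.3453796394224656e-05))
([550, 0, 310], [202, 0, -90]) (array([   7.,   -3.,   -3.,  114.,  -12.,   48., -168.]), np.float64(12.371117862035872)) (array([ 16.,  16.,  10., 116.,  -5.,  49., -84.]), np.float64(6.819846686127868e-06))
([550, 0, 310], [202, 17, -90]) (array([ -40.,   -4.,   46.,  114.,  -20.,   50., -167.]), np.float64(0.7719986473348526)) (array([-23.,  22.,  55., 116., -21.,  51., -69.]), np.float64(2.07304846494081e-05))
```

I chose a way out that the sim predicts: outward and up with a -68° yaw, which swings the elbow back.

Request:
{"api": "apply_moves", "payload": {"targets": [[0, 0, 3, 0, 0, 0, 0.7], [2, 1, 6, 0, 0, -9, 0.7], [4.5, 2, 9, 0, 0, -18, 0.7], [7, 3, 9.3, 0, 0, -28, 0.7], [9, 4, 9.3, 0, 0, -38, 0.7], [11, 5, 9.3, 0, 0, -48, 0.7], [13, 6, 9.3, 0, 0, -58, 0.7], [14.4, 6.8, 9.3, 0, 0, -68, 0.7]]}}

```text
time_s: 19.9
tool_pos: [479.9, -145.6, 353.1]
orientation: [-177.9, -3.1, -82.0]
ft_force: [-2.8, -1.3, 3.4]
gripper_width: 59.9
grasp_force: 0.0
```

```bash
cat > st.py <<'E'
from sim import *
from h import frame,go
from workcell import read_state
import sys
np.set_printoptions(suppress=True,precision=1,linewidth=150)
s=read_state();q=s["joint_pos"];print(q,s["tool_pos"],s["orientation"])
T=pose(s["tool_pos"],s["orientation"])
go(T[:3,:3],T[:3,3],frame(-22,0),[451,-236,240])
for p,o in [([451,-236,240],[180,0,-22]),([451,-236,115],[180,0,-22])]: q=path(q,pose(p,o),14);print("sim",q,np.linalg.norm(fk(q)[:3,3]-p))
E
python3 st.py
```

```text
[ -69.1    1.5   82.1  100.6    0.6   76.1 -159.1] [ 479.9 -145.6  353.1] [-177.9   -3.1  -82. ]
shift cm [ -2.9  -9.  -11.3] turn [ 1.2  3.7 59.9]
sim [-39.3  14.7  71.5 107.3 -13.8  66.6 -75.2] 2.0787061699320433e-05
sim [-28.7  25.4  63.3 116.  -26.2  53.  -64.3] 2.3397861949964196e-05
```

Request:
{"api": "apply_moves", "payload": {"targets": [[0, 0, 0, 0, 0, 0, 0.7], [-0.4, -1.5, 0, 0.2, 0.6, 10, 0.7], [-0.9, -3, -1.5, 0.4, 1.2, 20, 0.7], [-1.4, -4.5, -3.5, 0.6, 1.8, 30, 0.7], [-1.9, -6, -5.5, 0.8, 2.4, 40, 0.7], [-2.4, -7.5, -7.5, 1, 3, 50, 0.7], [-2.9, -9, -9.5, 1.2, 3.7, 60, 0.7], [-2.9, -9, -11.3, 1.2, 3.7, 60, 0.7]]}}

```text
time_s: 20.9
tool_pos: [451.3, -237.8, 243.0]
orientation: [-179.6, -0.6, -22.1]
ft_force: [-0.6, 0.4, -0.1]
gripper_width: 59.7
grasp_force: 0.0
```

```bash
python3 st.py
```

```text
[-29.9  14.   62.6 107.5 -14.2  66.2 -74.4] [ 451.3 -237.8  243. ] [-179.6   -0.6  -22.1]
shift cm [-0.   0.2 -0.3] turn [-0.2  0.7  0.1]
sim [-32.7  12.2  63.  107.4 -10.8  66.1 -78.1] 2.9663289943536323e-08
sim [-24.7  23.1  57.7 116.  -22.6  51.9 -67.6] 2.19139389000156e-05
```

Request:
{"api": "apply_moves", "payload": {"targets": [[0, 0.2, -2, -0.2, 0.6, 0, 0.7], [0, 0.2, -4.5, -0.2, 0.6, 0, 0.7], [0, 0.2, -7, -0.2, 0.6, 0, 0.7], [0, 0.2, -9.5, -0.2, 0.6, 0, 0.7], [0, 0.2, -11.5, -0.2, 0.6, 0, 0.7], [0, 0.2, -12.7, -0.2, 0.6, 0, 0.7], [0, 0.2, -12.7, -0.2, 0.6, 0, 0.7], [0, 0.2, -12.7, -0.2, 0.6, 0, 0]], "force": 60}}

```text
time_s: 21.9
tool_pos: [452.7, -235.6, 115.3]
orientation: [179.8, 0.1, -22.0]
ft_force: [-0.6, -0.5, -0.1]
gripper_width: 42.8
grasp_force: 0.0
```

Request:
{"api": "apply_moves", "payload": {"targets": [[0, 0, 0, 0, 0, 0, 0], [0, 0, 0, 0, 0, 0, 0], [0, 0, 0, 0, 0, 0, 0], [0, 0, 0, 0, 0, 0, 0], [0, 0, 0, 0, 0, 0, 0], [0, 0, 0.5, 0, 0, 0, 0], [0, 0, 1.5, 0, 0, 0, 0], [0, 0, 3, 0, 0, 0, 0]]}}

```text
time_s: 22.9
tool_pos: [451.6, -235.3, 145.0]
orientation: [179.8, 0.2, -22.0]
ft_force: [0.4, -0.0, -0.4]
gripper_width: 23.1
grasp_force: 58.9
```

```bash
cat > st2.py <<'E'
from sim import *
from h import frame,go
from workcell import read_state
np.set_printoptions(suppress=True,precision=1,linewidth=150)
s=read_state();q=s["joint_pos"];print(q,s["tool_pos"],s["orientation"],s["ft_force"])
T=pose(s["tool_pos"],s["orientation"]);R=frame(-1,0)
for p,o in [([451,-236,305],[180,0,-22]),([650,-140,305],[180,0,-1]),([650,-140,167],[180,0,-1])]: q=path(q,pose(p,o),14);print("sim",q,np.linalg.norm(fk(q)[:3,3]-p))
go(T[:3,:3],T[:3,3],R,[650,-140,305])
E
python3 st2.py
```

```text
[-23.3  22.3  56.8 113.5 -22.2  56.1 -67.6] [ 451.6 -235.3  145. ] [179.8   0.2 -22. ] [ 0.4 -0.  -0.4]
sim [-33.7   7.7  61.7 101.4  -6.3  74.1 -82.4] 7.854859951169816e-05
sim [-26.6  29.6  51.2  77.7 -22.1  82.4 -66.6] 0.00013880384341539634
sim [-25.7  34.8  48.5  89.2 -26.3  67.4 -62.9] 1.1573596192691074e-05
shift cm [19.8  9.5 16. ] turn [ 0.2 -0.3 21. ]
```

Request:
{"api": "apply_moves", "payload": {"targets": [[0.5, 0.2, 4.5, 0, 0, 2, 0], [1.5, 0.7, 9.5, 0, 0, 4, 0], [3, 1.4, 14, 0, 0, 7, 0], [6, 2.9, 16, 0, 0, 10, 0], [10, 4.8, 16, 0, 0, 13, 0], [14, 6.7, 16, 0, 0, 16, 0], [17.5, 8.4, 16, 0, 0, 19, 0], [19.8, 9.5, 16, 0, 0, 21, 0]]}}

```text
time_s: 23.9
tool_pos: [651.6, -138.7, 304.9]
orientation: [179.8, 0.2, -0.8]
ft_force: [-0.4, 0.1, -1.6]
gripper_width: 22.9
grasp_force: 59.5
```

Request:
{"api": "apply_moves", "payload": {"targets": [[0, 0, 0, 0, 0, 0, 0], [0, 0, 0, 0, 0, 0, 0], [0, 0, 0, 0, 0, 0, 0], [0, 0, 0, 0, 0, 0, 0], [0, 0, 0, 0, 0, 0, 0], [0, 0, 0, 0, 0, 0, 0], [0, 0, 0, 0, 0, 0, 0], [0, 0, 0, 0, 0, 0, 0]]}}

```text
time_s: 24.9
tool_pos: [650.0, -140.6, 304.5]
orientation: [179.8, 0.2, -1.0]
ft_force: [0.1, -1.5, -0.9]
gripper_width: 22.7
grasp_force: 59.4
```

```bash
python3 - <<'E'
from h import *
s=read_state();T=toolT(s);print(s["tool_pos"],s["orientation"],s["gripper_width"])
ims=[]
for c in("scene","side"):
    im,d=grab_frame(c);ims.append(im);W=cloud(c,d)
    q=W[(W[...,2]>146)&(W[...,2]<165)&(abs(W[...,0]-650)<20)&(abs(W[...,1]+140)<95)]
    print(c,"bar",len(q),cv2.fitLine(q[:,:2].astype(np.float32),cv2.DIST_HUBER,0,.01,.01).ravel(),np.percentile(q[:,2],[50,98]),np.percentile(q[:,1],[1,99]))
    q=W[(W[...,2]>183)&(W[...,2]<290)&(abs(W[...,0]-650)<100)&(abs(W[...,1]+140)<40)];print("mag",cv2.minAreaRect(q[:,:2].astype(np.float32)),np.percentile(q[:,2],1))
a=cv2.resize(ims[0][150:400,40:290],(400,400));b=cv2.resize(ims[1][110:350,350:590],(400,400))
cv2.imwrite("pics/r1.png",np.hstack([a,b])[...,::-1])
E
```

```text
[ 650.01811684 -140.63228954  304.53969211] [ 1.79778924e+02  1.76673273e-01 -9.75142952e-01] 22.72606351352364
scene bar 852 [ 1.92092322e-02  9.99815464e-01  6.52348389e+02 -1.25771965e+02] [158.92359883 162.1739395 ] [-191.72341618  -48.22543826]
mag ((648.665771484375, -140.26519775390625), (44.390838623046875, 156.9621124267578), 88.90681457519531) 192.20847557922048
side bar 539 [ 7.2337515e-03  9.9997383e-01  6.4395300e+02 -1.5987639e+02] [155.95232288 162.06589981] [-232.60124573  -52.09063972]
mag ((645.691162109375, -141.2921142578125), (45.60367202758789, 160.0008087158203), 89.11354064941406) 189.06967153061808
```

View pics/r1.png

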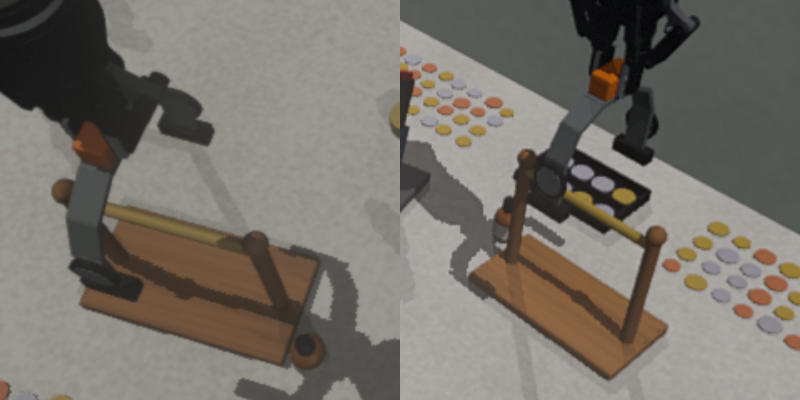

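The magnifier is held centred over the bar: in the crop's left half the legs are at (95,140) and (185,125), straddling the rail, and it clears the balls. Lowering it.

Request:
{"api": "apply_moves", "payload": {"targets": [[0.1, 0, -2.5, 0, 0, 0, 0], [0.1, 0, -5, 0, 0, 0, 0], [0.1, 0, -7.5, 0, 0, 0, 0], [0.1, 0, -10, 0, 0, 0, 0], [0.1, 0, -11.5, 0, 0, 0, 0], [0.1, 0, -12.5, 0, 0, 0, 0], [0.1, 0, -13, 0, 0, 0, 0], [0.1, 0, -13, 0, 0, 0, 0]]}}

```text
time_s: 26.0
tool_pos: [651.2, -140.7, 174.9]
orientation: [179.8, 0.1, -1.0]
ft_force: [0.3, -0.6, -0.9]
gripper_width: 22.5
grasp_force: 59.4
```

Request:
{"api": "apply_moves", "payload": {"targets": [[0, 0, -0.2, 0, 0, 0, 0], [0, 0, -0.4, 0, 0, 0, 0], [0, 0, -0.6, 0, 0, 0, 0], [0, 0, -0.8, 0, 0, 0, 0], [0, 0, -0.9, 0, 0, 0, 0], [0, 0, -0.9, 0, 0, 0, 0], [0, 0, -0.9, 0, 0, 0, 0], [0, 0, -0.9, 0, 0, 0, 0]]}}

```text
time_s: 27.0
tool_pos: [651.0, -140.6, 165.6]
orientation: [179.8, 0.2, -1.0]
ft_force: [0.1, 0.5, -1.2]
gripper_width: 23.5
grasp_force: 59.5
```

Request:
{"api": "apply_moves", "payload": {"targets": [[0, 0, -0.05, 0, 0, 0, 0], [0, 0, -0.1, 0, 0, 0, 0], [0, 0, -0.15, 0, 0, 0, 0], [0, 0, -0.2, 0, 0, 0, 0], [0, 0, -0.25, 0, 0, 0, 0], [0, 0, -0.25, 0, 0, 0, 0], [0, 0, -0.25, 0, 0, 0, 0], [0, 0, -0.25, 0, 0, 0, 0]]}}

```text
time_s: 28.0
tool_pos: [651.1, -140.7, 165.3]
orientation: [179.8, 0.1, -1.0]
ft_force: [-4.0, 2.4, 9.9]
gripper_width: 23.2
grasp_force: 61.1
```

The crown bears on the bar at about 10 N. Releasing and retreating.

Request:
{"api": "apply_moves", "payload": {"targets": [[0, 0, 0.1, 0, 0, 0, 0], [0, 0, 0.15, 0, 0, 0, 0.5], [0, 0, 0.15, 0, 0, 0, 0.6], [0, 0, 0.15, 0, 0, 0, 0.6], [0, 0, 0.15, 0, 0, 0, 0.6], [0, 0, 2, 0, 0, 0, 0.6], [0, 0, 6, 0, 0, 0, 0.6], [-1, 0, 11, 0, 0, 0, 0.6]]}}

```text
time_s: 29.0
tool_pos: [641.1, -140.3, 274.7]
orientation: [179.8, 0.2, -0.9]
ft_force: [1.4, 1.2, 0.0]
gripper_width: 51.0
grasp_force: 0.0
```

Request:
{"api": "apply_moves", "payload": {"targets": [[-1, 0, 3, 0, 0, 0, 0.6], [-3, 0, 5, 0, 0, 0, 0.6], [-6, 1, 5, 0, 0, 0, 0.6], [-9, 2, 5, 0, 0, 0, 0.6], [-11, 3, 5, 0, 0, 0, 0.6], [-11, 3, 5, 0, 0, 0, 0.6], [-11, 3, 5, 0, 0, 0, 0.6], [-11, 3, 5, 0, 0, 0, 0.6]]}}

```text
time_s: 30.0
tool_pos: [531.8, -111.1, 323.4]
orientation: [179.7, 0.1, -1.0]
ft_force: [0.9, 0.4, -0.2]
gripper_width: 51.2
grasp_force: 0.0
```

```bash
python3 - <<'E'
from h import *
e,u,xs=lean(15.2);M=np.array([652.5,156,100.8]);y=np.cross(u,xs)
s=read_state();T=toolT(s);print(s["tool_pos"],s["ft_force"])
ims=[]
for c in("scene","side","wrist"):
    im,d=grab_frame(c);ims.append(im);W=cloud(c,d,T if c=="wrist" else None);H=hsv(im).astype(int)
    o=(H[...,0]<16)&(H[...,1]>150)&(W[...,2]>165)&(W[...,2]<205)&(abs(W[...,0]-650)<40)&(abs(W[...,1]+140)<40)
    if o.sum()>20: q=W[o];print(c,"grip",cv2.minAreaRect(q[:,:2].astype(np.float32)),np.percentile(q[:,2],[5,50,95]).round(1))
    L=np.dstack([(W-M)@xs,(W-M)@y,(W-M)@u]);r=((H[...,0]<8)|(H[...,0]>172))&(H[...,1]>150)&(abs(L[...,2]-70)<15)&(abs(L[...,0])<20)&(abs(L[...,1])<20)
    if r.sum()>5: print(c,"button",np.median(L[r],axis=0).round(1))
    for n,cc,h in(("cap",(422,4),12),("bot",(690,-12),30)):
        q=W[(np.linalg.norm(W[...,:2]-cc,axis=2)<30)&(W[...,2]>h)&(W[...,2]<66)]
        if len(q)>30: print(c,n,np.round(cv2.minAreaRect(q[:,:2].astype(np.float32))[0]))
a=cv2.resize(ims[0][150:400,40:400],(460,320));b=cv2.resize(ims[1][110:350,290:590],(340,320))
cv2.imwrite("pics/end.png",np.hstack([a,b])[...,::-1])
E
```

```text
[ 531.77763867 -111.12117816  323.38088465] [ 0.85039969  0.38574994 -0.15416197]
scene grip ((650.249267578125, -139.84613037109375), (22.450130462646484, 41.07994079589844), 88.04647064208984) [187.5 189.3 191.2]
scene button [ 2.9 -0.9 71. ]
scene cap [424.   5.]
scene bot [692. -12.]
side grip ((647.1680297851562, -140.44119262695312), (47.016456604003906, 24.656034469604492), 0.5410774350166321) [169.1 185.1 188.5]
side button [-2.3 -4.1 66.8]
side cap [420.   4.]
side bot [683. -10.]
wrist grip ((650.1054077148438, -140.51834106445312), (24.118648529052734, 43.64044189453125), 88.98223876953125) [186.  188.6 189.9]
wrist cap [424.   4.]
wrist bot [694. -13.]
```

View pics/end.png

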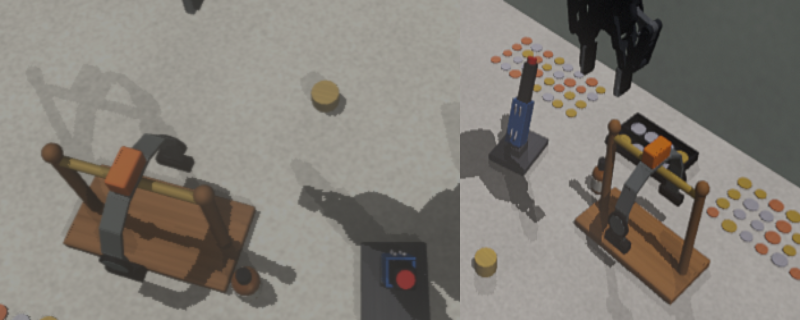

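The magnifier straddles the rail (grip at (650,-140), top at 189, so the crown is at 160). The light is home with its button up, and the coins and bottle haven't moved.

```bash
python3 -c "
from workcell import *
print(sign_off())"
```

```text
the job is handed in; nothing more can be done
None
```

The job is handed in: the light is fully home in the blue holder with its button up, and the magnifier hangs level over the brass rail. The coins and bottle were not moved, it took about 30 s of the 67 allowed, and the sign-off gave no verdict.

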